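# True up a five-rest sprocket jig and load it

## Robot

A 6-joint arm with a two-finger parallel gripper is mounted at the origin on the work surface. World frame = base frame: x ahead of the robot, y to its left, z up, the work surface at z = 0. Lengths are in mm, angles in rad, forces in N, time in s.
With the tool pointing down it reaches from about 400 to 925 mm from the base axis. Payload 12.5 kg.
Tool frame: the origin (TCP) lies at the very end of the fingers, on their centre line; the grasp point (between the pads) lies 19 mm behind it; z points along the fingers, y is the line along which they close (so a half turn about z gives the same grasp; the last joint's range is limited). The gripper opens to 95 mm and grips with 3 to 60 N. Pads are 20 mm wide; open, the fingers measure 119 mm over their backs; the gripper's body (75 mm by 180 mm) begins 59 mm behind the grasp point.
Start: joints at [1.23, 0.491, 1.559, -0, 1.092, -0.106], TCP at [145.387, 607.873, 214.661] pointing down, gripper open.
Joint ranges: [-3.1, 3.1], [-0.84, 2.19], [0.05, 2.79], [-1.13, 4.28], [0.06, 2.93], [-2.69, 2.69]. Speed limits (rad/s): [2.22, 2.22, 2.79, 3.14, 3.14, 3.14].

## Interface

Orientations are given as [roll, pitch, yaw] about the fixed x, y, z axes, in that order (R = Rz(yaw) Ry(pitch) Rx(roll)).
In Python, from cell import state, imaging, env, spot_in, mark_of gives the robot as it stands. The module is installed in compiled form; this text tells all that it offers.
- The arm moves only by the tool step_arm, never from a script. Its argument "increments" is a list of rows, each an object with "slide": the shift along the tool's x, y, z in m, a list of three; "roll": the turn about the tool's z in rad. A call has 1 to 5 rows; each row is the pose to reach, as a shift and turn from the pose commanded when the call began, along the tool's axes at that moment; what a row does not reach only later rows make up. A row lasts 1/8 s, in which the tool goes at most 62.5 mm and 10.7 degrees, less where a joint would pass 70% of its speed; a pose out of reach is approached as far as the arm can. A call with a gripper value outside its range is refused whole. "fingers" is the opening, from 0 (shut) to 1 (fully open), set as the call begins (left out, the last holds). The fingers move at their own pace and stop on an object; the grip force is fixed at half the most. Time passes only in rows, so rows that repeat a pose let the fingers close. It gives the time, the measured TCP pose, the force, the opening and the grip force at its end, in the units of the state.
- state(): the state, without advancing time (a new reading comes with each control period).
- imaging.read_camera(name): name is "scene" or "top" or "wrist"; returns a dict with "color" (480x640x3 uint8, red, green, blue), "z_map" (480x640 float32, mm along the optical axis (not along the pixel's ray), 0 where there is no reading), "intrinsics" (3x3 intrinsics, pixels), "camera_from_world" (4x4, takes a point from world to camera coordinates). Camera axes: x right, y up, looking along -z (the intrinsics and any distortion apply to the point x, -y, -z); pixel columns grow to the right and rows downward; lengths in mm; the calibration is good to about 2 mm. The wrist camera is an equidistant fisheye: a pixel r from the principal point sees the ray r / f radians off the axis. A picture is of the moment at which its call begins.
- env.job_done(): hands the job in; it is judged then, once.
Trained networks look in the newest picture that a camera, given by its name, has taken for a name from the list of things; names that differ only in an ending like _2 or _b are one class to them, and where a whole thing is asked for, a point or a joint stands for the part that bears it (a point fixed in the world has none). Each returns a list of dicts, best first, with "confidence" (0 to 1); they miss things now and then, are a little off and sometimes report something else, mostly with a low value. They report only what shows in the picture. A call takes as long as a camera call. They do not tell look-alikes from the thing itself.
- spot_in(camera, target): "bbox" ([left, top, right, bottom] in pixels, round what is visible of it).
- mark_of(camera, target): "uv" ([column, row] in pixels: a listed point, or the origin of a listed thing).
The state is a dict: "t": time; "joints": joint angles; "qvel": joint speeds; "tau": joint torques, N m; "eef_pos": TCP position; "tcp_rot": TCP orientation; "ft_force": force on the tool from outside, world axes, zero at the start; "moment": the same for the moment, N m; "opening": opening from 0.0 (shut) to 1.0 (fully open); "grip_force": force on a finger pad.
Only numpy, scipy, OpenCV 4.12 (cv2) and the standard library are available. Lean on these libraries where they do the work, as an engineer would, in place of code of your own. Each camera call takes 0.05 s, during which the arm holds its last target. There are 200 camera calls.

## Task

One of the five rest pads of the blue jig stands too high: take the yellow probe from its wooden stand and touch its tip down on the middle of every pad, working one after another from the robot's left to its right, to find which. Set the probe back in its stand to free the gripper, pull the red knob of the high pad's jack, and only that one, out to its stop, which lowers the pad, then touch that pad with the probe once more to check it and put the probe away upright in its stand. Then set every sprocket blank lying on the bench, hub up, centred on a pad of its own (any pads), and leave the spray can, wrench and bolt jar alone.

Things in the scene. Friction and masses are not known exactly. Their poses are not given: they have to be found in the camera images.
- spot_1 (a point): seat 1 of 5, the far left as the robot sees them; seats are 80 mm apart along the jig's y. A point under the middle of the pad there, on top of the dark steel base plate (fixed, 130 (x) by 456 (y) by 10 mm; 10 mm over the bench; grey end blocks as high as the jacks), turned as the jig, whose -x side (with the red knobs) faces the robot within 10 degrees
- spot_2 (a point): seat 2 of 5, the second from the left as the robot sees them; seats are 80 mm apart along the jig's y. A point under the middle of the pad there, on top of the dark steel base plate (fixed, 130 (x) by 456 (y) by 10 mm; 10 mm over the bench; grey end blocks as high as the jacks), turned as the jig, whose -x side (with the red knobs) faces the robot within 10 degrees
- spot_3 (a point): seat 3 of 5, the middle as the robot sees them; seats are 80 mm apart along the jig's y. A point under the middle of the pad there, on top of the dark steel base plate (fixed, 130 (x) by 456 (y) by 10 mm; 10 mm over the bench; grey end blocks as high as the jacks), turned as the jig, whose -x side (with the red knobs) faces the robot within 10 degrees
- spot_4 (a point): seat 4 of 5, the fourth from the left as the robot sees them; seats are 80 mm apart along the jig's y. A point under the middle of the pad there, on top of the dark steel base plate (fixed, 130 (x) by 456 (y) by 10 mm; 10 mm over the bench; grey end blocks as high as the jacks), turned as the jig, whose -x side (with the red knobs) faces the robot within 10 degrees
- spot_5 (a point): seat 5 of 5, the far right as the robot sees them; seats are 80 mm apart along the jig's y. A point under the middle of the pad there, on top of the dark steel base plate (fixed, 130 (x) by 456 (y) by 10 mm; 10 mm over the bench; grey end blocks as high as the jacks), turned as the jig, whose -x side (with the red knobs) faces the robot within 10 degrees
- jack_1: one of five blue jacks, alike to the eye, set on the seats in an order drawn anew each start: fixed block 130 (x) by 77 by 33 mm, deck 43 mm over the bench; amid it a steel pad 36 mm across, its top 48 mm over the bench, but 51 mm on one jack only. Pulling the knob fully out lowers the pad 3 mm. Origin: centre of the underside, 10 mm over the bench; turned as the jig
- jack_2: one of five blue jacks, alike to the eye, set on the seats in an order drawn anew each start: fixed block 130 (x) by 77 by 33 mm, deck 43 mm over the bench; amid it a steel pad 36 mm across, its top 48 mm over the bench, but 51 mm on one jack only. Pulling the knob fully out lowers the pad 3 mm. Origin: centre of the underside, 10 mm over the bench; turned as the jig
- jack_3: one of five blue jacks, alike to the eye, set on the seats in an order drawn anew each start: fixed block 130 (x) by 77 by 33 mm, deck 43 mm over the bench; amid it a steel pad 36 mm across, its top 48 mm over the bench, but 51 mm on one jack only. Pulling the knob fully out lowers the pad 3 mm. Origin: centre of the underside, 10 mm over the bench; turned as the jig
- jack_4: one of five blue jacks, alike to the eye, set on the seats in an order drawn anew each start: fixed block 130 (x) by 77 by 33 mm, deck 43 mm over the bench; amid it a steel pad 36 mm across, its top 48 mm over the bench, but 51 mm on one jack only. Pulling the knob fully out lowers the pad 3 mm. Origin: centre of the underside, 10 mm over the bench; turned as the jig
- jack_5: one of five blue jacks, alike to the eye, set on the seats in an order drawn anew each start: fixed block 130 (x) by 77 by 33 mm, deck 43 mm over the bench; amid it a steel pad 36 mm across, its top 48 mm over the bench, but 51 mm on one jack only. Pulling the knob fully out lowers the pad 3 mm. Origin: centre of the underside, 10 mm over the bench; turned as the jig
- knob_1 (a joint): how far jack_1's knob is out, m: 0 home, 0.030 at its stop; slides to the jig's -x. Spring back 1.2 N (home) to 3.6 N; friction 5 N holds it where left; 6 to 9 N to pull. Level red cylinder along x, 20 mm across, 30 long, axis 27 mm over the bench; when home its middle is 92 mm to -x of the jack's middle, its inner end 12 mm clear of the block
- knob_2 (a joint): how far jack_2's knob is out, m: 0 home, 0.030 at its stop; slides to the jig's -x. Spring back 1.2 N (home) to 3.6 N; friction 5 N holds it where left; 6 to 9 N to pull. Level red cylinder along x, 20 mm across, 30 long, axis 27 mm over the bench; when home its middle is 92 mm to -x of the jack's middle, its inner end 12 mm clear of the block
- knob_3 (a joint): how far jack_3's knob is out, m: 0 home, 0.030 at its stop; slides to the jig's -x. Spring back 1.2 N (home) to 3.6 N; friction 5 N holds it where left; 6 to 9 N to pull. Level red cylinder along x, 20 mm across, 30 long, axis 27 mm over the bench; when home its middle is 92 mm to -x of the jack's middle, its inner end 12 mm clear of the block
- knob_4 (a joint): how far jack_4's knob is out, m: 0 home, 0.030 at its stop; slides to the jig's -x. Spring back 1.2 N (home) to 3.6 N; friction 5 N holds it where left; 6 to 9 N to pull. Level red cylinder along x, 20 mm across, 30 long, axis 27 mm over the bench; when home its middle is 92 mm to -x of the jack's middle, its inner end 12 mm clear of the block
- knob_5 (a joint): how far jack_5's knob is out, m: 0 home, 0.030 at its stop; slides to the jig's -x. Spring back 1.2 N (home) to 3.6 N; friction 5 N holds it where left; 6 to 9 N to pull. Level red cylinder along x, 20 mm across, 30 long, axis 27 mm over the bench; when home its middle is 92 mm to -x of the jack's middle, its inner end 12 mm clear of the block
- stand: wooden probe stand, fixed, 70 by 70 by 55 mm, with an upright through hole 29 mm across in its middle; origin at the centre of its underside
- probe: touch probe, 101 mm long, 0.16 kg, loose, upright in the stand. Origin at the tip, z up along it: steel stylus 10 mm across from 0 to 45 mm, brass flange 46 mm across from 45 to 51 mm (it rests on the stand, tip 10 mm over the bench), square yellow handle 22 by 22 mm from 51 to 101 mm, its sides along the probe's x and y
- cog_1: steel sprocket blank, 0.15 kg, loose, at first lying on the bench hub up; may be absent: toothed disc 56 mm across and 6 mm thick, with a round dark hub 24 mm across from 6 to 32 mm above the underside; origin at the centre of the underside, z up through the hub
- cog_2: steel sprocket blank, 0.15 kg, loose, at first lying on the bench hub up; may be absent: toothed disc 56 mm across and 6 mm thick, with a round dark hub 24 mm across from 6 to 32 mm above the underside; origin at the centre of the underside, z up through the hub
- cog_3: steel sprocket blank, 0.15 kg, loose, at first lying on the bench hub up; may be absent: toothed disc 56 mm across and 6 mm thick, with a round dark hub 24 mm across from 6 to 32 mm above the underside; origin at the centre of the underside, z up through the hub
- cog_4: steel sprocket blank, 0.15 kg, loose, at first lying on the bench hub up; may be absent: toothed disc 56 mm across and 6 mm thick, with a round dark hub 24 mm across from 6 to 32 mm above the underside; origin at the centre of the underside, z up through the hub
- spray_can: bystander: red spray can, 64 mm across, 190 mm tall; origin at the centre of its underside
- wrench: bystander: steel wrench, 180 mm long, lying on the bench beyond the jig
- bolt_jar: bystander: glass jar, 70 mm across, 80 mm tall; origin at the centre of its underside
Not all that is in view belongs to the job. What is shaped like the cog_2 but green is not meant. Leave any purple look-alike of the cog_3 alone.

How it is judged (in metres and radians):
On the way, in this order (a step that is already met when the one before it is completed fails the run):
1. the probe's tip touches the far left pad, within 16 mm of its middle (horizontal distance between probe and spot_1 below 0.016 m and (contact force between probe and jack_1 above 0.5 N or contact force between probe and jack_2 above 0.5 N or contact force between probe and jack_3 above 0.5 N or contact force between probe and jack_4 above 0.5 N or contact force between probe and jack_5 above 0.5 N)).
2. the probe's tip touches the second from the left pad, within 16 mm of its middle (horizontal distance between probe and spot_2 below 0.016 m and (contact force between probe and jack_1 above 0.5 N or contact force between probe and jack_2 above 0.5 N or contact force between probe and jack_3 above 0.5 N or contact force between probe and jack_4 above 0.5 N or contact force between probe and jack_5 above 0.5 N)).
3. the probe's tip touches the middle pad, within 16 mm of its middle (horizontal distance between probe and spot_3 below 0.016 m and (contact force between probe and jack_1 above 0.5 N or contact force between probe and jack_2 above 0.5 N or contact force between probe and jack_3 above 0.5 N or contact force between probe and jack_4 above 0.5 N or contact force between probe and jack_5 above 0.5 N)).
4. the probe's tip touches the fourth from the left pad, within 16 mm of its middle (horizontal distance between probe and spot_4 below 0.016 m and (contact force between probe and jack_1 above 0.5 N or contact force between probe and jack_2 above 0.5 N or contact force between probe and jack_3 above 0.5 N or contact force between probe and jack_4 above 0.5 N or contact force between probe and jack_5 above 0.5 N)).
5. the probe's tip touches the far right pad, within 16 mm of its middle (horizontal distance between probe and spot_5 below 0.016 m and (contact force between probe and jack_1 above 0.5 N or contact force between probe and jack_2 above 0.5 N or contact force between probe and jack_3 above 0.5 N or contact force between probe and jack_4 above 0.5 N or contact force between probe and jack_5 above 0.5 N)).
6. the high pad's knob is pulled out to its stop, so that all pads are level (height (world z) of pad_1_c0 between 0.0373 and 0.0384 m and height (world z) of pad_2_c0 between 0.0373 and 0.0384 m and height (world z) of pad_3_c0 between 0.0373 and 0.0384 m and height (world z) of pad_4_c0 between 0.0373 and 0.0384 m and height (world z) of pad_5_c0 between 0.0373 and 0.0384 m and value of joint any of knob_1, knob_2, knob_3, knob_4, knob_5 above 0.027 m), for 0.1 s.
7. the probe's tip touches the lowered pad again, within 16 mm of its middle (((contact force between probe and jack_1 above 0.5 N and value of joint knob_1 above 0.027 m and horizontal distance between probe and jack_1 below 0.016 m) or (contact force between probe and jack_2 above 0.5 N and value of joint knob_2 above 0.027 m and horizontal distance between probe and jack_2 below 0.016 m) or (contact force between probe and jack_3 above 0.5 N and value of joint knob_3 above 0.027 m and horizontal distance between probe and jack_3 below 0.016 m) or (contact force between probe and jack_4 above 0.5 N and value of joint knob_4 above 0.027 m and horizontal distance between probe and jack_4 below 0.016 m) or (contact force between probe and jack_5 above 0.5 N and value of joint knob_5 above 0.027 m and horizontal distance between probe and jack_5 below 0.016 m))).
8. every sprocket blank sits on a pad ((horizontal distance between cog_1 and spot_1 below 0.012 m or horizontal distance between cog_1 and spot_2 below 0.012 m or horizontal distance between cog_1 and spot_3 below 0.012 m or horizontal distance between cog_1 and spot_4 below 0.012 m or horizontal distance between cog_1 and spot_5 below 0.012 m) and height (world z) of cog_1 between 0.045 and 0.052 m and angle between each of cog_1, cog_2, cog_3, cog_4's own z axis and vertical below 0.08 rad and linear speed of each of cog_1, cog_2, cog_3, cog_4 below 0.03 m/s and (horizontal distance between cog_2 and spot_1 below 0.012 m or horizontal distance between cog_2 and spot_2 below 0.012 m or horizontal distance between cog_2 and spot_3 below 0.012 m or horizontal distance between cog_2 and spot_4 below 0.012 m or horizontal distance between cog_2 and spot_5 below 0.012 m) and height (world z) of cog_2 between 0.045 and 0.052 m and (horizontal distance between cog_3 and spot_1 below 0.012 m or horizontal distance between cog_3 and spot_2 below 0.012 m or horizontal distance between cog_3 and spot_3 below 0.012 m or horizontal distance between cog_3 and spot_4 below 0.012 m or horizontal distance between cog_3 and spot_5 below 0.012 m) and height (world z) of cog_3 between 0.045 and 0.052 m and (horizontal distance between cog_4 and spot_1 below 0.012 m or horizontal distance between cog_4 and spot_2 below 0.012 m or horizontal distance between cog_4 and spot_3 below 0.012 m or horizontal distance between cog_4 and spot_4 below 0.012 m or horizontal distance between cog_4 and spot_5 below 0.012 m) and height (world z) of cog_4 between 0.045 and 0.052 m), for 0.2 s.
At the end, for the whole second after the job is handed in: The high pad's knob is out to its 30 mm stop (within 3 mm) and the other knobs are home (within 6 mm), so that all pads are level; every sprocket blank present rests flat, hub up, its middle within 12 mm of a pad's middle; the probe hangs upright in its stand by its flange; all at rest (all of step 6 and all of step 8 and horizontal distance between probe and stand below 0.015 m and height (world z) of probe below 0.014 m and angle between probe's own z axis and vertical below 0.1 rad and linear speed of probe below 0.03 m/s); the robot touches nothing.
It fails at once if the knob of a pad that is not high is pulled out (by more than 10 mm) (height (world z) of any of pad_1_c0, pad_2_c0, pad_3_c0, pad_4_c0, pad_5_c0 below 0.037 m).
It fails at once if the spray can, wrench or bolt jar is shifted by more than 30 mm (distance of any of spray_can, wrench, bolt_jar from where it was at the start of the episode above 0.03 m).
Of cog_1, cog_2, cog_3, cog_4 only 2 to 4 are there at a start; the rules pass over those that are not, and their reading is None.
At some moment in a run one of cog_1, cog_2, cog_3, cog_4 may be knocked a few centimetres aside while the robot is not near it.
It also fails if it takes over 208 s, if anything falls off the work surface, if the arm or the gripper's body presses on something with over 40 N, if the wrist force passes 120 N, or if a joint passes its speed limit or range.

## Working session

There is one attempt and no reset: what is moved stays moved. The work goes in short steps, Python scripts to look and compute and a tool call to move; the robot and the scene stay as the last step left them, time stands still between calls to the robot, and variables do not carry over. Pictures are saved under pics/ and viewed, at most 14 in all, crops included, and the job is handed in when it is done.

Besides the shell and the picture viewer there is one more tool, called as name([rows], argument=value, ...), one row to a line, values as JSON. step_arm: Moves the arm, as the interface text tells. Its arguments: {"type":"object","properties":{"increments":{"type":"array"},"fingers":{"type":"number"}},"required":["increments"]}

```bash
mkdir -p pics
cat > h.py <<'E'
import numpy as np, cv2
from cell import state, imaging, env, spot_in, mark_of
def P(c,u,v,z=None):
    K=c["intrinsics"];M=np.linalg.inv(c["camera_from_world"])
    d=np.array([(u-K[0,2])/K[0,0],-(v-K[1,2])/K[1,1],-1.])
    if z is None:
        zz=c["z_map"][int(round(v)),int(round(u))]; return (M@np.r_[d*zz,1])[:3]
    o=M[:3,3];r=M[:3,:3]@d; return o+r*(z-o[2])/r[2]
def save(c,n,crop=None,s=1):
    im=c["color"][:,:,::-1]
    if crop: im=im[crop[1]:crop[3],crop[0]:crop[2]]
    cv2.imwrite("pics/"+n,cv2.resize(im,None,fx=s,fy=s))
def cloud(c):
    K=c["intrinsics"];M=np.linalg.inv(c["camera_from_world"])
    v,u=np.mgrid[:480,:640];z=c["z_map"]
    p=np.stack([(u-K[0,2])/K[0,0]*z,-(v-K[1,2])/K[1,1]*z,-z],-1)
    return p@M[:3,:3].T+M[:3,3]
E
python3 - <<'E'
from h import *
s=state();print({k:np.round(v,3).tolist() for k,v in s.items()})
for n in("top","scene"):
    c=imaging.read_camera(n);save(c,n+"0.png")
    print(n,c["intrinsics"].round(1).tolist(),np.linalg.inv(c["camera_from_world"]).round(2).tolist())
    for t in("cog_1","probe","stand","jack_1","spray_can","bolt_jar","wrench","spot_1","knob_1"):
        for r in mark_of(n,t)[:6]:
            u,v=r["uv"]; print(t,round(r["confidence"],2),np.round([u,v]),P(c,u,v,0).round(0))
E
```

```text
{'t': 0.0, 'joints': [1.23, 0.492, 1.559, -0.0, 1.092, -0.106], 'qvel': [-0.001, 0.001, 0.002, 0.002, -0.0, -0.0], 'tau': [0.001, -61.267, -25.817, 0.069, 0.048, -0.0], 'eef_pos': [145.324, 607.622, 214.06], 'tcp_rot': [-3.14, -0.0, 2.907], 'ft_force': [0.219, -0.168, 0.465], 'moment': [-0.044, 0.066, 0.013], 'grip_force': 0.0, 'opening': 1.001}
top [[451.1, 0.0, 311.9], [0.0, 451.1, 236.7], [0.0, 0.0, 1.0]] [[-0.01, 1.0, -0.05, 543.22], [-1.0, -0.01, -0.02, 3.47], [-0.02, 0.05, 1.0, 1068.43], [0.0, 0.0, 0.0, 1.0]]
cog_1 0.96 [192. 300.] [446. 312.   0.]
cog_1 0.82 [117. 276.] [505. 492.   0.]
cog_1 0.66 [155. 266.] [528. 401.   0.]
cog_1 0.63 [186. 268.] [521. 326.   0.]
cog_1 0.6 [154. 310.] [424. 402.   0.]
cog_1 0.56 [235. 309.] [425. 208.   0.]
probe 0.58 [467. 289.] [ 468. -336.    0.]
stand 0.75 [468. 285.] [ 479. -339.    0.]
stand 0.33 [408. 242.] [ 581. -200.    0.]
jack_1 0.97 [301. 233.] [603.  52.   0.]
jack_1 0.8 [402. 241.] [ 583. -188.    0.]
jack_1 0.79 [339. 234.] [600. -37.   0.]
jack_1 0.77 [371. 240.] [ 584. -114.    0.]
jack_1 0.59 [268. 227.] [619. 129.   0.]
spray_can 0.63 [522. 228.] [ 611. -468.    0.]
bolt_jar 0.85 [169. 199.] [688. 368.   0.]
bolt_jar 0.64 [184. 268.] [523. 330.   0.]
wrench 0.78 [336. 160.] [777. -34.   0.]
spot_1 0.69 [191. 300.] [447. 314.   0.]
spot_1 0.58 [336. 162.] [772. -33.   0.]
spot_1 0.39 [465. 287.] [ 474. -332.    0.]
spot_1 0.26 [370. 240.] [ 586. -111.    0.]Traceback (most recent call last):
  File "<stdin>", line 7, in <module>
ValueError: it knows: bolt_jar, cog, jack, probe, spot, spray_can, stand, wrench
```

View pics/top0.png

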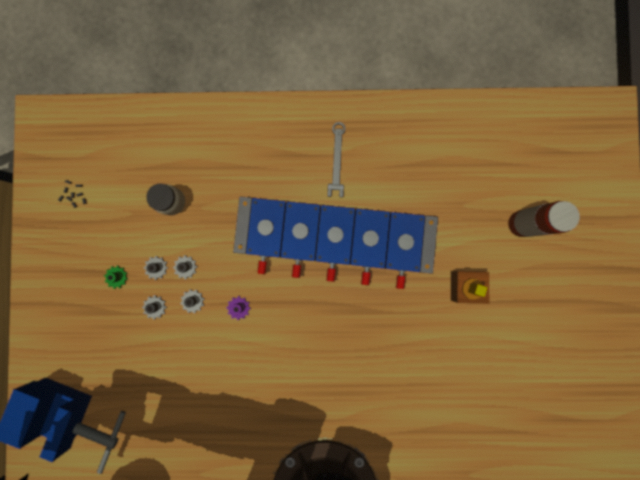

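Run:
```python
from h import *
c=imaging.read_camera("scene");save(c,"scene0.png")
c=imaging.read_camera("top");save(c,"top_crop.png",(90,230,270,340),4)
p=cloud(c);h=cv2.cvtColor(c["color"],cv2.COLOR_RGB2HSV)
def show(n,m,a=8):
    k,l,st,ce=cv2.connectedComponentsWithStats(m.astype(np.uint8))
    for i in range(1,k):
        if st[i,4]>=a:
            q=p[l==i];print(n,ce[i].round(1),st[i,4],np.median(q,0).round(1),(q.min(0)).round(),(q.max(0)).round())
z=p[...,2];ok=c["z_map"]>0
H,S,V=h[...,0],h[...,1],h[...,2]
show("knob",((H<8)|(H>172))&(S>130)&(V>70)&ok)
show("pad",(z>45)&(z<58)&(p[...,0]>500)&(abs(p[...,1])<260)&(S<70)&ok)
show("yellow",(H>18)&(H<35)&(S>130)&(z>40)&ok)
show("hub",(z>22)&(z<42)&(p[...,1]>150)&(p[...,0]<580)&ok)
blue=(H>95)&(H<130)&(S>100)&(z>30)&ok
q=p[blue][:,:2];print(blue.sum(),cv2.minAreaRect(q.astype(np.float32)))
```

```text
knob [548.9 220.6] 64 [ 612.9 -438.5  181. ] [ 593. -457.  176.] [ 640. -433.  186.]
knob [261.9 266.8] 95 [524.  140.2  35.3] [510. 132.  -0.] [538. 150.  41.]
knob [296.4 270.4] 93 [516.4  61.9  35.8] [503.  53.  -0.] [528.  71.  41.]
knob [330.9 274.1] 99 [507.  -17.7  34.8] [493. -28.  -2.] [521.  -9.  41.]
knob [365.6 277.6] 101 [499.5 -97.   35.5] [ 484. -110.   -0.] [511. -88.  42.]
knob [400.4 281.5] 96 [ 489.2 -174.5   35.4] [ 474. -188.    0.] [ 504. -167.   40.]
pad [240.5 208.9] 8 [657.8 188.8  46.4] [650. 184.  45.] [664. 189.  47.]
pad [264.9 226.9] 181 [614.9 131.5  48.6] [599. 115.  45.] [631. 148.  53.]
pad [299.7 230.4] 189 [607.1  51.8  51.2] [589.  36.  45.] [623.  70.  55.]
pad [334.8 234. ] 172 [597.8 -27.2  48.1] [580. -43.  45.] [614. -11.  53.]
pad [370.  237.8] 173 [ 588.1 -106.2   48.2] [ 572. -122.   45.] [604. -90.  53.]
pad [405.3 241.5] 189 [ 578.6 -185.1   48.1] [ 563. -203.   45.] [ 597. -169.   53.]
pad [425.8 249.1] 12 [ 562.4 -232.1   45.7] [ 556. -239.   45.] [ 565. -223.   49.]
yellow [477.1 289.4] 238 [ 474.5 -325.3  105.3] [ 457. -363.   50.] [
[... 328 characters left out ...]
.  249.3] 10 [565.2 163.4  41.6] [561. 158.  41.] [568. 171.  42.]
hub [151.4 267.4] 96 [525.3 396.2  32.6] [514. 386.  23.] [535. 410.  37.]
hub [181.4 266.7] 93 [525.1 327.6  32.7] [516. 317.  23.] [537. 340.  36.]
hub [110.4 277. ] 98 [503.  492.7  32.5] [491. 482.  22.] [514. 504.  38.]
hub [188.6 301.5] 93 [444.9 309.5  32.5] [435. 300.  22.] [456. 323.  37.]
hub [149.8 307.9] 98 [431.5 398.9  32.8] [420. 390.  23.] [443. 412.  39.]
hub [235.8 308.5] 91 [428.7 200.5  32.1] [419. 190.  23.] [440. 212.  38.]
hub [ 62.5 389.9] 176 [243.9 596.8  29.7] [221. 548.  22.] [269. 659.  42.]
12597 ((457.5015563964844, 254.68658447265625), (315.1968994140625, 1025.073974609375), 26.372421264648438)
```

Top view: blue jig with five pads at (265,227)…(405,241), knobs below it. The probe and stand are at (472,287). White cogs are at (155,267), (185,267), (153,307) and (192,301); look-alikes to avoid are green (116,277) and purple (238,308).

View pics/top_crop.png

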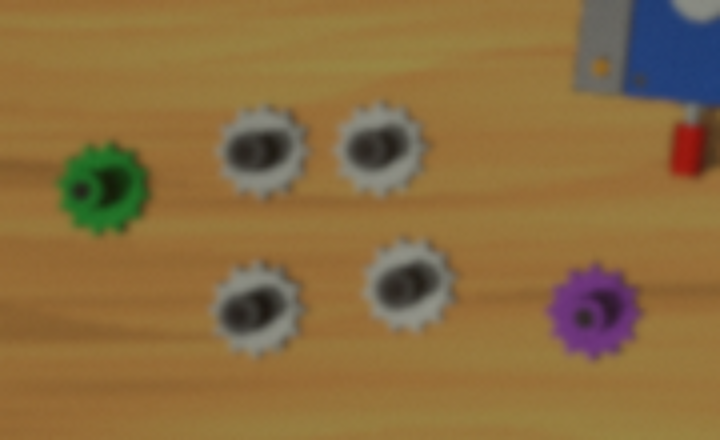

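View pics/scene0.png

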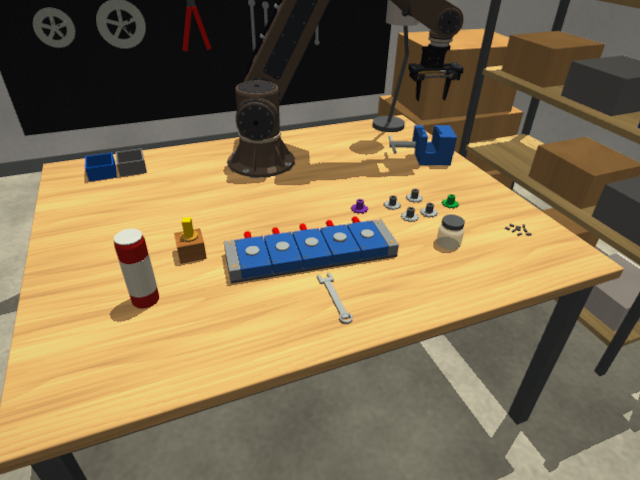

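Run:
```python
from h import *
c=imaging.read_camera("top");p=cloud(c);h=cv2.cvtColor(c["color"],cv2.COLOR_RGB2HSV)
H,S=h[...,0],h[...,1];z=p[...,2]
m=(H>18)&(H<35)&(S>130)&(z>90)&(z<112)&(abs(p[...,1]+330)<50)
q=p[m];print(m.sum(),np.median(q,0),q.min(0),q.max(0),cv2.minAreaRect(q[:,:2].astype(np.float32)))
for zz in(101,):
  vv,uu=np.nonzero(m);r=cv2.minAreaRect(np.array([P(c,u,v,zz)[:2] for u,v in zip(uu,vv)],np.float32));print(r)
m=(z>46)&(z<62)&(abs(p[...,1]+330)<60)&(p[...,0]<540)
q=p[m];print("stand",cv2.minAreaRect(q[:,:2].astype(np.float32)))
save(c,"probe.png",(430,250,510,320),8)
```

```text
118 [ 474.42736197 -325.25466217  109.71997737] [ 461.69016495 -341.27982884   90.77925121] [ 487.0495549  -315.32616509  111.98888105] ((474.6129455566406, -328.9429931640625), (23.059484481811523, 22.01067543029785), 71.57295227050781)
((475.0953063964844, -328.6675720214844), (29.09420394897461, 22.13803482055664), 71.13685607910156)
stand ((477.60198974609375, -330.8614196777344), (71.1162109375, 69.8647232055664), 88.1948013305664)
```

The crop confirms four plain steel cogs; green and purple are excluded. The scene view matches, with the probe upright in its stand.

```bash
cat > go.py <<'E'
# usage: go.py x,y,z[,yaw] ...  -> tool-frame slides/roll for a chain of waypoints, from the measured pose
import sys; from h import *
s=state();p=np.array(s["eef_pos"]);yaw=s["tcp_rot"][2]
print("at",p.round(1),round(yaw,3),"F",np.round(s["ft_force"],1),"open",round(s["opening"],3),"t",round(s["t"],1),np.round(s["joints"],2))
for a in sys.argv[1:]:
    w=[float(x) for x in a.split(",")];d=np.array(w[:3])-p
    y2=w[3] if len(w)>3 else yaw
    sl=[d[0]*np.cos(yaw)+d[1]*np.sin(yaw),d[0]*np.sin(yaw)-d[1]*np.cos(yaw),-d[2]]
    roll=(yaw-y2+np.pi)%(2*np.pi)-np.pi
    print(a,"slide",np.round(np.array(sl)/1000,4).tolist(),"len",round(np.linalg.norm(sl)),"roll",round(roll,3))
    p=np.array(w[:3]);yaw=y2
E
python3 go.py 320,450,230,2.815 500,300,230 560,60,230 530,-190,230 468,-322,210
```

```text
at [145.4 607.9 214.7] 2.907 F [-0.2  0.2 -0.5] open 1.003 t 0.6 [ 1.23  0.49  1.56  0.    1.09 -0.11]
320,450,230,2.815 slide [-0.2066, -0.1129, -0.0153] len 236 roll 0.092
500,300,230 slide [-0.2186, -0.0843, -0.0] len 234 roll 0.0
560,60,230 slide [-0.1338, -0.2081, -0.0] len 247 roll 0.0
530,-190,230 slide [-0.0518, -0.2464, -0.0] len 252 roll 0.0
468,-322,210 slide [0.0164, -0.1449, 0.02] len 147 roll 0.0
```

step_arm([
  {"slide": [-0.041,-0.023,-0.003],"roll": 0.02},
  {"slide": [-0.083,-0.045,-0.006],"roll": 0.04},
  {"slide": [-0.124,-0.068,-0.01],"roll": 0.06},
  {"slide": [-0.165,-0.09,-0.015],"roll": 0.08},
  {"slide": [-0.206,-0.113,-0.015],"roll": 0.092},
], fingers=0.6)

```text
t: 1.23
eef_pos: [320.6, 449.1, 230.2]
tcp_rot: [3.141, 0.0, 2.814]
ft_force: [0.7, 0.9, 0.4]
opening: 0.604
grip_force: 0.0
```

step_arm([
  {"slide": [-0.044,-0.017,0]},
  {"slide": [-0.088,-0.034,0]},
  {"slide": [-0.131,-0.05,0]},
  {"slide": [-0.175,-0.067,0]},
  {"slide": [-0.219,-0.084,0]},
])

```text
invalid input at $.increments[0]: expected keys slide, roll
```

step_arm([
  {"slide": [-0.027,-0.042,0]},
  {"slide": [-0.054,-0.083,0]},
  {"slide": [-0.08,-0.125,0]},
  {"slide": [-0.107,-0.166,0]},
  {"slide": [-0.134,-0.208,0]},
])

```text
invalid input at $.increments[0]: expected keys slide, roll
```

step_arm([
  {"slide": [-0.01,-0.049,0]},
  {"slide": [-0.021,-0.099,0]},
  {"slide": [-0.031,-0.148,0]},
  {"slide": [-0.042,-0.197,0]},
  {"slide": [-0.052,-0.246,0]},
])

```text
invalid input at $.increments[0]: expected keys slide, roll
```

step_arm([
  {"slide": [0.005,-0.048,0.01]},
  {"slide": [0.01,-0.097,0.02]},
  {"slide": [0.016,-0.145,0.02]},
  {"slide": [0.016,-0.145,0.02]},
])

```text
invalid input at $.increments[0]: expected keys slide, roll
```

Run:
```python
from h import *
s=state();print(np.round(s["eef_pos"],1),np.round(s["tcp_rot"],3))
c=imaging.read_camera("wrist");save(c,"wrist0.png")
print(c["intrinsics"].round(1).tolist(),np.linalg.inv(c["camera_from_world"]).round(2).tolist())
print(mark_of("wrist","probe")[:2],mark_of("wrist","stand")[:2])
```

```text
[320.6 449.1 230.2] [3.141 0.    2.814]
[[371.6, 0.0, 322.8], [0.0, 371.6, 239.2], [0.0, 0.0, 1.0]] [[0.32, -0.91, -0.26, 248.52], [0.95, 0.31, 0.09, 473.9], [0.0, -0.27, 0.96, 399.38], [0.0, 0.0, 0.0, 1.0]]
[] []
```

View pics/wrist0.png

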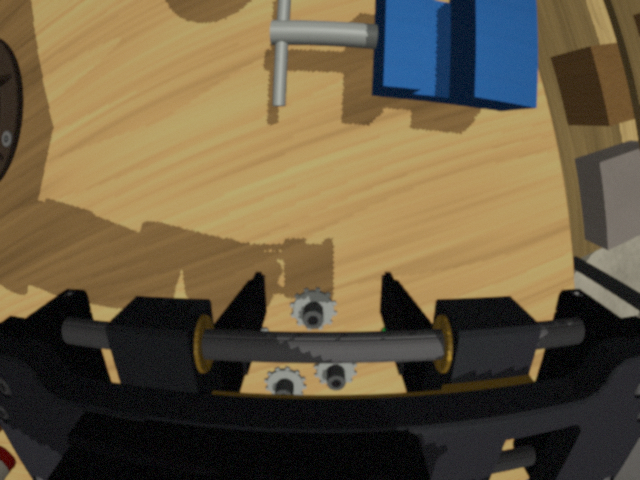

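The wrist view shows the fingers at (255,330) and (390,330), partly blocked by the gripper bar; the cogs lie beyond. Rows need both keys, so I'll continue with those.

step_arm([
  {"slide": [-0.044,-0.017,0],"roll": 0},
  {"slide": [-0.088,-0.034,0],"roll": 0},
  {"slide": [-0.131,-0.05,0],"roll": 0},
  {"slide": [-0.175,-0.067,0],"roll": 0},
  {"slide": [-0.219,-0.084,0],"roll": 0},
])

```text
t: 2.0
eef_pos: [500.5, 300.2, 229.7]
tcp_rot: [3.141, -0.0, 2.816]
ft_force: [1.3, -0.1, 0.2]
opening: 0.602
grip_force: 0.0
```

step_arm([
  {"slide": [-0.027,-0.042,0],"roll": 0},
  {"slide": [-0.054,-0.083,0],"roll": 0},
  {"slide": [-0.08,-0.125,0],"roll": 0},
  {"slide": [-0.107,-0.166,0],"roll": 0},
  {"slide": [-0.134,-0.208,0],"roll": 0},
])

```text
t: 2.62
eef_pos: [560.3, 59.8, 229.7]
tcp_rot: [3.141, 0.0, 2.816]
ft_force: [0.8, 0.3, -0.9]
opening: 0.599
grip_force: 0.0
```

step_arm([
  {"slide": [-0.01,-0.049,0],"roll": 0},
  {"slide": [-0.021,-0.099,0],"roll": 0},
  {"slide": [-0.031,-0.148,0],"roll": 0},
  {"slide": [-0.042,-0.197,0],"roll": 0},
  {"slide": [-0.052,-0.246,0],"roll": 0},
])

```text
t: 3.25
eef_pos: [530.5, -190.1, 229.7]
tcp_rot: [3.141, 0.0, 2.816]
ft_force: [0.7, 0.5, 0.6]
opening: 0.597
grip_force: 0.0
```

step_arm([
  {"slide": [-0.01,-0.048,0.0],"roll": 0},
  {"slide": [-0.02,-0.097,0.0],"roll": 0},
  {"slide": [-0.03,-0.145,0.0],"roll": 0},
  {"slide": [-0.03,-0.145,0.0],"roll": 0},
])

```text
t: 3.75
eef_pos: [512.2, -338.3, 229.1]
tcp_rot: [3.142, -0.0, 2.813]
ft_force: [0.4, 0.1, 0.6]
opening: 0.599
grip_force: 0.0
```

Run:
```python
from h import *
s=state();print(np.round(s["eef_pos"],1),np.round(s["tcp_rot"],3))
c=imaging.read_camera("wrist");save(c,"wrist1.png")
print(mark_of("wrist","probe")[:2],mark_of("wrist","stand")[:2])
K=c["intrinsics"];M=np.linalg.inv(c["camera_from_world"])
v,u=np.mgrid[:480,:640];x=(u-K[0,2])/K[0,0];y=(v-K[1,2])/K[1,1];th=np.hypot(x,y)+1e-9
z=c["z_map"];k=np.tan(th)/th*z
p=np.stack([x*k,-y*k,-z],-1)@M[:3,:3].T+M[:3,3]
h=cv2.cvtColor(c["color"],cv2.COLOR_RGB2HSV)
m=(h[...,0]>18)&(h[...,0]<35)&(h[...,1]>130)&(z>0)&(p[...,2]>106)&(p[...,2]<116)&(abs(p[...,1]+328)<40)&(abs(p[...,0]-476)<40)
q=p[m];print(m.sum(),np.median(q,0),cv2.minAreaRect(q[:,:2].astype(np.float32)))
m=(z>0)&(p[...,2]>50)&(p[...,2]<58)&(abs(p[...,1]+328)<50)&(abs(p[...,0]-476)<50)
q=p[m];print(m.sum(),np.median(q,0),cv2.minAreaRect(q[:,:2].astype(np.float32)))
```

```text
[ 512.2 -338.3  229.1] [ 3.142 -0.     2.813]
[{'uv': [319.5, 174.8], 'confidence': 0.56}] []
769 [ 473.69037194 -330.44104525  109.98956426] ((473.7540283203125, -330.6907043457031), (21.360719680786133, 21.396873474121094), 71.01463317871094)
3605 [ 479.75420539 -336.88028232   54.19703508] ((477.2453308105469, -333.0954284667969), (70.86617279052734, 71.02462005615234), 88.8586196899414)
```

View pics/wrist1.png

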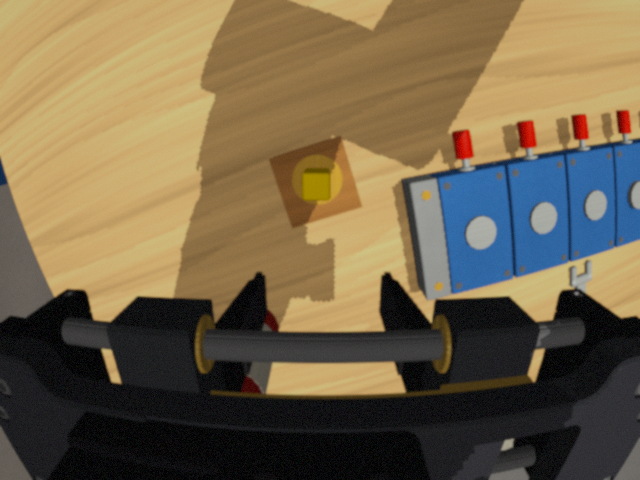

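The close view shows the handle at (317,184), square with the gripper, in its stand. Jig and knobs are to the right.

```bash
python3 go.py 473.7,-330.6,140 473.7,-330.6,69
```

```text
at [ 512.6 -335.1  229.4] 2.816 F [ 0.1 -0.2 -0.4] open 0.594 t 3.9 [-0.69  0.46  1.57  0.    1.11 -1.93]
473.7,-330.6,140 slide [0.0383, -0.0082, 0.0894] len 98 roll 0.0
473.7,-330.6,69 slide [0.0, 0.0, 0.071] len 71 roll 0.0
```

step_arm([
  {"slide": [0.038,-0.008,0.03],"roll": 0},
  {"slide": [0.038,-0.008,0.06],"roll": 0},
  {"slide": [0.038,-0.008,0.09],"roll": 0},
  {"slide": [0.038,-0.008,0.125],"roll": 0},
  {"slide": [0.038,-0.008,0.16],"roll": 0},
])

```text
t: 4.53
eef_pos: [474.4, -330.3, 69.1]
tcp_rot: [-3.142, 0.001, 2.817]
ft_force: [-0.3, 0.1, 0.5]
opening: 0.601
grip_force: 0.0
```

step_arm([
  {"slide": [0,0,0],"roll": 0},
  {"slide": [0,0,0],"roll": 0},
  {"slide": [0,0,0],"roll": 0},
  {"slide": [0,0,0],"roll": 0},
], fingers=0)

```text
t: 5.03
eef_pos: [474.0, -332.0, 70.7]
tcp_rot: [-3.141, 0.002, 2.815]
ft_force: [0.0, 1.1, 2.1]
opening: 0.237
grip_force: 0.7
```

step_arm([
  {"slide": [0,0,-0.03],"roll": 0},
  {"slide": [0,0,-0.06],"roll": 0},
  {"slide": [0,0,-0.09],"roll": 0},
  {"slide": [0,0,-0.11],"roll": 0},
  {"slide": [0,0,-0.11],"roll": 0},
])

```text
t: 5.65
eef_pos: [473.9, -332.2, 181.1]
tcp_rot: [-3.141, 0.003, 2.815]
ft_force: [0.3, 0.3, -1.7]
opening: 0.231
grip_force: 30.0
```

```bash
python3 - <<'E'
from h import *
c=imaging.read_camera("scene");save(c,"scene1.png",(80,100,400,340),2)
E
python3 go.py 540,-200,180  614.9,131.5,180 614.9,131.5,112
```

```text
at [ 473.5 -331.8  179.8] 2.815 F [ 0.  -0.1 -1.1] open 0.23 t 5.7 [-0.73  0.46  1.72  0.    0.96 -1.97]
540,-200,180 slide [-0.0206, 0.1462, -0.0002] len 148 roll 0.0
614.9,131.5,180 slide [0.0355, 0.338, -0.0] len 340 roll 0.0
614.9,131.5,112 slide [0.0, 0.0, 0.068] len 68 roll 0.0
```

View pics/scene1.png

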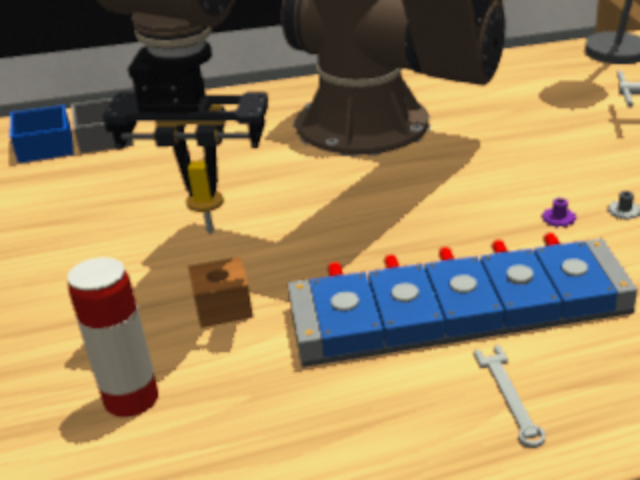

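Probe is held upright. Moving to pad 1.

step_arm([
  {"slide": [0.001,0.048,0],"roll": 0},
  {"slide": [0.003,0.097,0],"roll": 0},
  {"slide": [0.004,0.145,0],"roll": 0},
  {"slide": [0.006,0.194,0],"roll": 0},
  {"slide": [0.007,0.242,0],"roll": 0},
])

```text
t: 6.32
eef_pos: [544.5, -98.7, 178.4]
tcp_rot: [3.142, -0.002, 2.815]
ft_force: [0.5, -1.0, -2.9]
opening: 0.229
grip_force: 30.0
```

step_arm([
  {"slide": [0.001,0.048,0],"roll": 0},
  {"slide": [0.003,0.097,0],"roll": 0},
  {"slide": [0.004,0.145,0],"roll": 0},
  {"slide": [0.006,0.194,0],"roll": 0},
  {"slide": [0.007,0.242,0],"roll": 0},
])

```text
t: 6.95
eef_pos: [615.5, 132.6, 178.2]
tcp_rot: [-3.141, -0.002, 2.815]
ft_force: [-0.1, 0.3, -2.0]
opening: 0.231
grip_force: 30.0
```

step_arm([
  {"slide": [0,0,0.03],"roll": 0},
  {"slide": [0,0,0.055],"roll": 0},
  {"slide": [0,0,0.066],"roll": 0},
  {"slide": [0,0,0.066],"roll": 0},
])

```text
t: 7.45
eef_pos: [615.4, 130.9, 112.7]
tcp_rot: [-3.141, -0.002, 2.814]
ft_force: [0.1, -0.2, -1.3]
opening: 0.233
grip_force: 30.0
```

```bash
python3 go.py 614.9,131.5,112
```

```text
at [615.4 130.9 112.7] 2.814 F [ 0.1 -0.2 -1.3] open 0.233 t 7.5 [ 0.1   0.61  1.65  0.    0.89 -1.14]
614.9,131.5,112 slide [0.0006, 0.0004, 0.0007] len 1 roll 0.0
```

step_arm([
  {"slide": [0,0,0.0015],"roll": 0},
  {"slide": [0,0,0.0015],"roll": 0},
])

```text
t: 7.7
eef_pos: [616.0, 131.0, 112.8]
tcp_rot: [3.141, 0.001, 2.815]
ft_force: [-0.3, -0.2, -1.3]
opening: 0.234
grip_force: 30.0
```

step_arm([
  {"slide": [0,0,0.001],"roll": 0},
  {"slide": [0,0,0.001],"roll": 0},
])

```text
t: 7.95
eef_pos: [615.8, 131.1, 111.3]
tcp_rot: [3.141, 0.0, 2.815]
ft_force: [-0.1, 0.5, -1.3]
opening: 0.229
grip_force: 30.0
```

step_arm([
  {"slide": [0,0,0.001],"roll": 0},
  {"slide": [0,0,0.001],"roll": 0},
])

```text
t: 8.2
eef_pos: [615.7, 131.1, 110.0]
tcp_rot: [-3.142, -0.0, 2.815]
ft_force: [-0.5, 0.4, -1.1]
opening: 0.231
grip_force: 30.0
```

step_arm([
  {"slide": [0,0,0.001],"roll": 0},
  {"slide": [0,0,0.001],"roll": 0},
])

```text
t: 8.45
eef_pos: [615.7, 131.1, 109.0]
tcp_rot: [3.142, -0.0, 2.815]
ft_force: [-0.0, -0.6, -1.1]
opening: 0.228
grip_force: 30.0
```

step_arm([
  {"slide": [0,0,0.001],"roll": 0},
  {"slide": [0,0,0.001],"roll": 0},
])

```text
t: 8.7
eef_pos: [615.8, 131.1, 108.6]
tcp_rot: [3.141, 0.0, 2.815]
ft_force: [-1.0, -0.1, 3.7]
opening: 0.231
grip_force: 30.0
```

step_arm([
  {"slide": [0,0,0.001],"roll": 0},
  {"slide": [0,0,0.001],"roll": 0},
])

```text
t: 8.95
eef_pos: [615.9, 131.1, 108.3]
tcp_rot: [3.141, 0.001, 2.815]
ft_force: [-3.9, -0.1, 10.5]
opening: 0.234
grip_force: 30.0
```

step_arm([
  {"slide": [0,0,0.001],"roll": 0},
  {"slide": [0,0,0.001],"roll": 0},
])

```text
t: 9.2
eef_pos: [616.0, 131.1, 108.1]
tcp_rot: [3.141, 0.002, 2.815]
ft_force: [-5.7, -1.6, 18.0]
opening: 0.228
grip_force: 30.0
```

Pad 1 touched at TCP z≈108.8. Now pad 2.

step_arm([
  {"slide": [0,0,-0.015],"roll": 0},
  {"slide": [0,0,-0.03],"roll": 0},
  {"slide": [-0.008,-0.039,-0.03],"roll": 0},
  {"slide": [-0.017,-0.078,-0.03],"roll": 0},
  {"slide": [-0.017,-0.078,-0.018],"roll": 0},
])

```text
t: 9.82
eef_pos: [607.3, 49.6, 125.2]
tcp_rot: [3.141, 0.002, 2.812]
ft_force: [0.6, 0.9, -1.0]
opening: 0.228
grip_force: 30.0
```

step_arm([
  {"slide": [0,0,0.01],"roll": 0},
  {"slide": [0,0,0.01],"roll": 0},
])

```text
t: 10.07
eef_pos: [606.4, 52.6, 113.1]
tcp_rot: [-3.141, -0.002, 2.816]
ft_force: [-0.2, -0.4, -1.0]
opening: 0.232
grip_force: 30.0
```

step_arm([
  {"slide": [0,0,0.001],"roll": 0},
  {"slide": [0,0,0.001],"roll": 0},
])

```text
t: 10.32
eef_pos: [606.9, 52.2, 113.3]
tcp_rot: [3.141, 0.0, 2.815]
ft_force: [-0.6, -0.9, -1.3]
opening: 0.228
grip_force: 30.0
```

step_arm([
  {"slide": [0,0,0.001],"roll": 0},
  {"slide": [0,0,0.001],"roll": 0},
])

```text
t: 10.58
eef_pos: [606.8, 51.8, 112.2]
tcp_rot: [3.142, 0.0, 2.815]
ft_force: [0.4, 0.4, -1.0]
opening: 0.229
grip_force: 30.0
```

step_arm([
  {"slide": [0,0,0.001],"roll": 0},
  {"slide": [0,0,0.001],"roll": 0},
])

```text
t: 10.82
eef_pos: [606.9, 51.7, 111.5]
tcp_rot: [3.141, 0.001, 2.815]
ft_force: [-0.9, 0.3, 3.8]
opening: 0.228
grip_force: 30.0
```

Pad 2 contacts at 111.5, so it is 3 mm high. Pads 3 to 5 still need touching.

step_arm([
  {"slide": [0,0,-0.012],"roll": 0},
  {"slide": [0,0,-0.024],"roll": 0},
  {"slide": [-0.008,-0.039,-0.024],"roll": 0},
  {"slide": [-0.017,-0.078,-0.024],"roll": 0},
  {"slide": [-0.017,-0.078,-0.012],"roll": 0},
])

```text
t: 11.45
eef_pos: [598.3, -29.8, 124.4]
tcp_rot: [3.141, 0.003, 2.812]
ft_force: [0.8, 0.6, -0.9]
opening: 0.23
grip_force: 30.0
```

step_arm([
  {"slide": [0,0,0.01],"roll": 0},
  {"slide": [0,0,0.01],"roll": 0},
])

```text
t: 11.7
eef_pos: [597.5, -26.7, 112.3]
tcp_rot: [-3.141, -0.002, 2.816]
ft_force: [0.6, -0.5, -1.6]
opening: 0.229
grip_force: 30.0
```

step_arm([
  {"slide": [0,0,0.0015],"roll": 0},
  {"slide": [0,0,0.0025],"roll": 0},
])

```text
t: 11.95
eef_pos: [598.0, -27.1, 110.7]
tcp_rot: [3.141, 0.0, 2.815]
ft_force: [-0.6, 0.2, -0.2]
opening: 0.231
grip_force: 30.0
```

step_arm([
  {"slide": [0,0,0.001],"roll": 0},
  {"slide": [0,0,0.001],"roll": 0},
])

```text
t: 12.2
eef_pos: [597.9, -27.6, 109.7]
tcp_rot: [3.141, 0.0, 2.815]
ft_force: [-0.2, -0.4, -1.7]
opening: 0.232
grip_force: 30.0
```

step_arm([
  {"slide": [0,0,0.001],"roll": 0},
  {"slide": [0,0,0.001],"roll": 0},
])

```text
t: 12.45
eef_pos: [597.9, -27.6, 108.6]
tcp_rot: [3.141, 0.0, 2.815]
ft_force: [-0.6, -0.2, -2.0]
opening: 0.229
grip_force: 30.0
```

step_arm([
  {"slide": [0,0,0.001],"roll": 0},
  {"slide": [0,0,0.001],"roll": 0},
])

```text
t: 12.7
eef_pos: [598.0, -27.7, 108.4]
tcp_rot: [3.141, 0.001, 2.815]
ft_force: [-2.7, -0.6, 7.6]
opening: 0.227
grip_force: 30.0
```

step_arm([
  {"slide": [0,0,-0.012],"roll": 0},
  {"slide": [0,0,-0.024],"roll": 0},
  {"slide": [-0.008,-0.039,-0.024],"roll": 0},
  {"slide": [-0.017,-0.078,-0.024],"roll": 0},
  {"slide": [-0.017,-0.078,-0.012],"roll": 0},
])

```text
t: 13.32
eef_pos: [589.3, -109.3, 120.7]
tcp_rot: [-3.142, 0.003, 2.812]
ft_force: [0.9, 0.3, -1.4]
opening: 0.229
grip_force: 30.0
```

step_arm([
  {"slide": [0,0,0.009],"roll": 0},
  {"slide": [0,0,0.009],"roll": 0},
])

```text
t: 13.58
eef_pos: [588.6, -105.9, 109.8]
tcp_rot: [3.141, -0.002, 2.816]
ft_force: [0.8, -0.0, -1.5]
opening: 0.231
grip_force: 30.0
```

step_arm([
  {"slide": [0,0,0.0015],"roll": 0},
  {"slide": [0,0,0.0015],"roll": 0},
])

```text
t: 13.82
eef_pos: [589.1, -106.5, 109.3]
tcp_rot: [3.141, 0.0, 2.815]
ft_force: [0.7, 0.1, -1.8]
opening: 0.232
grip_force: 30.0
```

step_arm([
  {"slide": [0,0,0.001],"roll": 0},
  {"slide": [0,0,0.002],"roll": 0},
  {"slide": [0,0,0.002],"roll": 0},
])

```text
t: 14.2
eef_pos: [589.2, -106.8, 108.4]
tcp_rot: [3.141, 0.001, 2.815]
ft_force: [-2.7, 1.2, 9.9]
opening: 0.229
grip_force: 30.0
```

step_arm([
  {"slide": [0,0,-0.012],"roll": 0},
  {"slide": [0,0,-0.024],"roll": 0},
  {"slide": [-0.008,-0.039,-0.024],"roll": 0},
  {"slide": [-0.017,-0.078,-0.024],"roll": 0},
  {"slide": [-0.017,-0.078,-0.012],"roll": 0},
])

```text
t: 14.82
eef_pos: [580.3, -188.7, 120.1]
tcp_rot: [-3.141, 0.003, 2.812]
ft_force: [-0.2, 0.2, -1.9]
opening: 0.233
grip_force: 30.0
```

step_arm([
  {"slide": [0,0,0.009],"roll": 0},
  {"slide": [0,0,0.009],"roll": 0},
])

```text
t: 15.08
eef_pos: [579.8, -185.3, 109.5]
tcp_rot: [3.141, -0.001, 2.816]
ft_force: [0.1, 0.4, -1.3]
opening: 0.229
grip_force: 30.0
```

step_arm([
  {"slide": [0,0,0.0015],"roll": 0},
  {"slide": [0,0,0.0015],"roll": 0},
])

```text
t: 15.32
eef_pos: [580.2, -185.8, 108.8]
tcp_rot: [3.141, 0.0, 2.815]
ft_force: [-0.1, 0.8, -1.5]
opening: 0.228
grip_force: 30.0
```

step_arm([
  {"slide": [0,0,0.001],"roll": 0},
  {"slide": [0,0,0.002],"roll": 0},
  {"slide": [0,0,0.002],"roll": 0},
])

```text
t: 15.7
eef_pos: [580.3, -186.0, 108.3]
tcp_rot: [3.141, 0.001, 2.815]
ft_force: [-3.3, 1.9, 13.9]
opening: 0.228
grip_force: 30.0
```

All five touched; seat 2 is the high one. Returning the probe.

```bash
python3 go.py 580,-186,160 476.5,-332,160 476.5,-332,71.5
```

```text
at [ 580.3 -186.   108.3] 2.815 F [-3.3  1.9 13.9] open 0.228 t 15.7 [-0.42  0.59  1.71  0.    0.85 -1.66]
580,-186,160 slide [0.0003, -0.0001, -0.0517] len 52 roll 0.0
476.5,-332,160 slide [0.0512, -0.1715, -0.0] len 179 roll 0.0
476.5,-332,71.5 slide [0.0, 0.0, 0.0885] len 88 roll 0.0
```

step_arm([
  {"slide": [0,0,-0.052],"roll": 0},
  {"slide": [0.017,-0.057,-0.052],"roll": 0},
  {"slide": [0.034,-0.114,-0.052],"roll": 0},
  {"slide": [0.051,-0.171,-0.052],"roll": 0},
  {"slide": [0.051,-0.171,-0.052],"roll": 0},
])

```text
t: 16.32
eef_pos: [474.8, -334.7, 158.7]
tcp_rot: [-3.141, 0.0, 2.81]
ft_force: [1.0, 1.0, -1.1]
opening: 0.23
grip_force: 30.0
```

step_arm([
  {"slide": [0,0,0.02],"roll": 0},
  {"slide": [0,0,0.04],"roll": 0},
  {"slide": [0,0,0.055],"roll": 0},
  {"slide": [0,0,0.055],"roll": 0},
])

```text
t: 16.82
eef_pos: [476.8, -331.1, 102.7]
tcp_rot: [3.141, -0.002, 2.815]
ft_force: [0.4, -0.4, -2.1]
opening: 0.229
grip_force: 30.0
```

```bash
python3 go.py 476.5,-332,73
```

```text
at [ 476.8 -331.1  102.7] 2.815 F [ 0.4 -0.4 -2.1] open 0.229 t 16.8 [-0.72  0.56  1.78  0.    0.8  -1.97]
476.5,-332,73 slide [0.0, -0.0009, 0.0297] len 30 roll 0.0
```

step_arm([
  {"slide": [0,0,0.015],"roll": 0},
  {"slide": [0,0,0.027],"roll": 0},
  {"slide": [0,0,0.03],"roll": 0},
  {"slide": [0,0,0.031],"roll": 0},
])

```text
t: 17.32
eef_pos: [476.8, -331.9, 72.4]
tcp_rot: [3.141, -0.0, 2.815]
ft_force: [0.6, 0.1, -1.2]
opening: 0.227
grip_force: 30.0
```

step_arm([
  {"slide": [0,0,0.0],"roll": 0},
  {"slide": [0,0,0],"roll": 0},
  {"slide": [0,0,0],"roll": 0},
], fingers=0.55)

```text
t: 17.7
eef_pos: [476.9, -331.9, 72.9]
tcp_rot: [-3.141, 0.001, 2.815]
ft_force: [-0.1, 0.4, 0.0]
opening: 0.488
grip_force: 0.0
```

step_arm([
  {"slide": [0,0,-0.04],"roll": 0},
  {"slide": [0,0,-0.08],"roll": 0},
  {"slide": [0,0,-0.12],"roll": 0},
  {"slide": [0,0,-0.12],"roll": 0},
])

```text
t: 18.2
eef_pos: [477.6, -332.5, 195.6]
tcp_rot: [-3.14, 0.005, 2.815]
ft_force: [0.3, -0.4, -0.2]
opening: 0.55
grip_force: 0.0
```

```bash
python3 - <<'E'
from h import *
# knob 2 from top view, jig frame estimate
pads=np.array([[614.9,131.5],[607.1,51.8],[597.8,-27.2],[588.1,-106.2],[578.6,-185.1]])
d=(pads[0]-pads[4]);ey=d/np.linalg.norm(d);ex=np.array([ey[1],-ey[0]]);c=pads.mean(0)
print("yaw",np.arctan2(ex[1],ex[0]),"seats",[(c+ey*80*k).round(1).tolist() for k in(2,1,0,-1,-2)])
print("knob2",c+ey*80-92*ex,"out dir",-ex)
E
python3 go.py 480,-200,200 480,60,200 515.5,61.9,120,3.027 515.5,61.9,9
```

```text
yaw -0.11415722420894006 seats [[615.5, 131.9], [606.4, 52.4], [597.3, -27.0], [588.2, -106.5], [579.1, -186.0]]
knob2 [515.01157047  62.91895934] out dir [-0.99349114  0.11390944]
at [ 477.6 -332.5  195.6] 2.815 F [ 0.3 -0.4 -0.2] open 0.55 t 18.2 [-0.72  0.45  1.69  0.    0.99 -1.97]
480,-200,200 slide [0.0403, 0.1263, -0.0044] len 133 roll 0.0
480,60,200 slide [0.0835, 0.2462, -0.0] len 260 roll 0.0
515.5,61.9,120,3.027 slide [-0.033, 0.0132, 0.08] len 88 roll -0.212
515.5,61.9,9 slide [0.0, 0.0, 0.111] len 111 roll 0.0
```

step_arm([
  {"slide": [0.013,0.042,0],"roll": 0},
  {"slide": [0.027,0.084,0],"roll": 0},
  {"slide": [0.04,0.126,-0.004],"roll": 0},
], fingers=0.5)

```text
t: 18.58
eef_pos: [478.7, -198.2, 195.5]
tcp_rot: [3.141, -0.002, 2.814]
ft_force: [-0.1, -0.5, 0.8]
opening: 0.497
grip_force: 0.0
```

step_arm([
  {"slide": [0.017,0.05,0],"roll": 0},
  {"slide": [0.034,0.099,0],"roll": 0},
  {"slide": [0.051,0.149,0],"roll": 0},
  {"slide": [0.067,0.197,0],"roll": 0},
  {"slide": [0.083,0.246,0],"roll": 0},
])

```text
t: 19.2
eef_pos: [479.2, 61.6, 195.9]
tcp_rot: [-3.141, -0.001, 2.815]
ft_force: [0.5, -0.1, -0.2]
opening: 0.502
grip_force: 0.0
```

step_arm([
  {"slide": [-0.017,0.007,0.04],"roll": -0.11},
  {"slide": [-0.033,0.013,0.08],"roll": -0.212},
  {"slide": [-0.033,0.013,0.08],"roll": -0.212},
  {"slide": [-0.033,0.013,0.08],"roll": -0.212},
])

```text
t: 19.7
eef_pos: [514.7, 61.6, 117.2]
tcp_rot: [3.142, -0.0, 3.024]
ft_force: [-0.6, 0.2, -0.1]
opening: 0.499
grip_force: 0.0
```

```bash
python3 go.py 515,62.9,60,3.027 515,62.9,9
```

```text
at [514.7  61.6 117.2] 3.024 F [-0.6  0.2 -0.1] open 0.499 t 19.7 [-0.01  0.47  1.92  0.    0.75 -1.46]
515,62.9,60,3.027 slide [-0.0001, 0.0014, 0.0572] len 57 roll -0.003
515,62.9,9 slide [0.0, 0.0, 0.051] len 51 roll 0.0
```

step_arm([
  {"slide": [0,0.0014,0.035],"roll": -0.003},
  {"slide": [0,0.0014,0.07],"roll": -0.003},
  {"slide": [0,0.0014,0.095],"roll": -0.003},
  {"slide": [0,0.0014,0.107],"roll": -0.003},
  {"slide": [0,0.0014,0.107],"roll": -0.003},
])

```text
t: 20.32
eef_pos: [515.4, 63.0, 10.2]
tcp_rot: [3.141, 0.0, 3.029]
ft_force: [-0.2, 0.2, 0.4]
opening: 0.498
grip_force: 0.0
```

step_arm([
  {"slide": [0,0,0],"roll": 0},
  {"slide": [0,0,0],"roll": 0},
  {"slide": [0,0,0],"roll": 0},
  {"slide": [0,0,0],"roll": 0},
], fingers=0)

```text
t: 20.82
eef_pos: [515.2, 61.7, 10.0]
tcp_rot: [-3.14, -0.0, 3.031]
ft_force: [-2.0, -15.9, 4.8]
opening: 0.202
grip_force: 30.0
```

step_arm([
  {"slide": [0.003,0,0],"roll": 0},
  {"slide": [0.006,0,0],"roll": 0},
  {"slide": [0.009,0,0],"roll": 0},
  {"slide": [0.012,0,0],"roll": 0},
  {"slide": [0.015,0,0],"roll": 0},
])

```text
t: 21.45
eef_pos: [502.1, 63.2, 10.1]
tcp_rot: [-3.141, 0.004, 3.03]
ft_force: [5.7, -18.4, -1.1]
opening: 0.202
grip_force: 30.0
```

step_arm([
  {"slide": [0.004,-0.001,0],"roll": 0},
  {"slide": [0.008,-0.002,0],"roll": 0},
  {"slide": [0.011,-0.002,0],"roll": 0},
  {"slide": [0.014,-0.002,0],"roll": 0},
  {"slide": [0.016,-0.002,0],"roll": 0},
])

```text
t: 22.08
eef_pos: [486.6, 64.6, 10.1]
tcp_rot: [3.141, 0.005, 3.03]
ft_force: [8.0, 1.8, -3.4]
opening: 0.202
grip_force: 30.0
```

step_arm([
  {"slide": [0.001,0,0],"roll": 0},
  {"slide": [0.002,0,0],"roll": 0},
  {"slide": [0.002,0,0],"roll": 0},
])

```text
t: 22.45
eef_pos: [485.4, 64.7, 10.2]
tcp_rot: [3.141, 0.007, 3.03]
ft_force: [11.0, 1.0, -5.1]
opening: 0.199
grip_force: 30.0
```

step_arm([
  {"slide": [0.001,0,0],"roll": 0},
  {"slide": [0.002,0,0],"roll": 0},
  {"slide": [0.002,0,0],"roll": 0},
])

```text
t: 22.82
eef_pos: [485.2, 64.8, 10.3]
tcp_rot: [3.14, 0.011, 3.03]
ft_force: [17.3, -0.7, -10.0]
opening: 0.206
grip_force: 30.0
```

step_arm([
  {"slide": [-0.002,0,0],"roll": 0},
  {"slide": [-0.002,0,0],"roll": 0},
  {"slide": [-0.002,0,0],"roll": 0},
], fingers=0.5)

```text
t: 23.2
eef_pos: [481.9, 64.8, 9.6]
tcp_rot: [3.142, -0.001, 3.03]
ft_force: [0.7, 0.2, 0.8]
opening: 0.459
grip_force: 0.0
```

step_arm([
  {"slide": [0,0,-0.04],"roll": 0},
  {"slide": [0,0,-0.09],"roll": 0},
  {"slide": [0,0,-0.14],"roll": 0},
  {"slide": [0,0,-0.185],"roll": 0},
  {"slide": [0,0,-0.185],"roll": 0},
])

```text
t: 23.82
eef_pos: [483.1, 64.8, 197.4]
tcp_rot: [3.141, 0.005, 3.03]
ft_force: [-0.5, -0.7, -0.5]
opening: 0.5
grip_force: 0.0
```

```bash
python3 - <<'E'
from h import *
c=imaging.read_camera("top");save(c,"top1.png",(220,180,520,330),2.5)
p=cloud(c);h=cv2.cvtColor(c["color"],cv2.COLOR_RGB2HSV)
H,S,V=h[...,0],h[...,1],h[...,2]
m=(((H<8)|(H>172))&(S>130)&(V>70)&(c["z_map"]>0)).astype(np.uint8)
k,l,st,ce=cv2.connectedComponentsWithStats(m)
for i in range(1,k):
    if st[i,4]>20: print(ce[i].round(1),np.median(p[l==i],0).round(1))
E
python3 go.py 480,-200,196,2.815 475,-332,196 475,-332,70
```

```text
[548.3 219.7] [ 614.9 -438.4  180.4]
[261.7 266.4] [526.2 139.7  36.2]
[330.8 272.9] [509.3 -17.7  35.5]
[365.4 278. ] [497.5 -95.3  34.9]
[400.4 281.5] [ 490.  -174.7   35.2]
at [482.3  64.8 195.5] 3.03 F [-0.6  0.5 -0.4] open 0.499 t 23.9 [-0.    0.32  1.91  0.    0.91 -1.46]
480,-200,196,2.815 slide [-0.0272, -0.2634, -0.0005] len 265 roll 0.215
475,-332,196 slide [-0.0376, -0.1266, -0.0] len 132 roll 0.0
475,-332,70 slide [0.0, 0.0, 0.126] len 126 roll 0.0
```

View pics/top1.png

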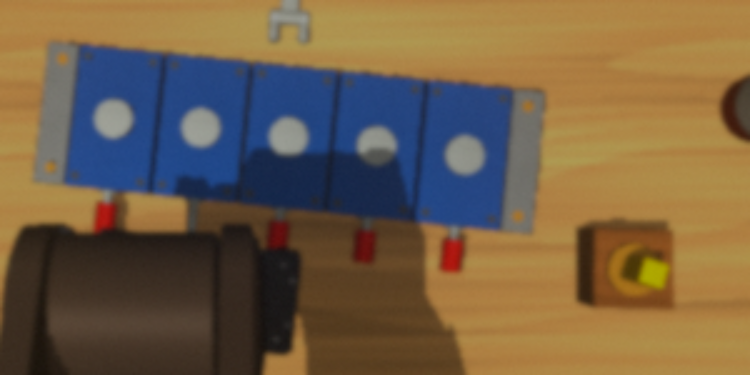

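Knob 2's rod shows extended at (190,215) and the other knobs are home. The probe is upright in its stand at (650,270). Regrasping it.

step_arm([
  {"slide": [-0.006,-0.053,0],"roll": 0.05},
  {"slide": [-0.011,-0.105,0],"roll": 0.1},
  {"slide": [-0.016,-0.158,0],"roll": 0.15},
  {"slide": [-0.022,-0.21,0],"roll": 0.2},
  {"slide": [-0.027,-0.263,0],"roll": 0.215},
])

```text
t: 24.5
eef_pos: [478.9, -201.0, 192.9]
tcp_rot: [3.141, -0.003, 2.814]
ft_force: [1.0, -0.8, -0.3]
opening: 0.506
grip_force: 0.0
```

step_arm([
  {"slide": [-0.013,-0.042,0],"roll": 0},
  {"slide": [-0.026,-0.085,0],"roll": 0},
  {"slide": [-0.039,-0.127,0],"roll": 0},
  {"slide": [-0.039,-0.127,0],"roll": 0},
  {"slide": [-0.039,-0.127,0],"roll": 0},
])

```text
t: 25.12
eef_pos: [475.4, -331.6, 193.1]
tcp_rot: [3.14, -0.003, 2.814]
ft_force: [-0.8, -0.0, -0.4]
opening: 0.499
grip_force: 0.0
```

```bash
python3 go.py 476.8,-332,71.5,2.815
```

```text
at [ 475.4 -331.6  193.1] 2.814 F [-0.8 -0.  -0.4] open 0.499 t 25.1 [-0.72  0.45  1.7   0.    1.   -1.97]
476.8,-332,71.5,2.815 slide [-0.0015, 0.0, 0.1216] len 122 roll -0.001
```

step_arm([
  {"slide": [-0.001,0,0.03],"roll": 0},
  {"slide": [-0.001,0,0.06],"roll": 0},
  {"slide": [-0.001,0,0.09],"roll": 0},
  {"slide": [-0.001,0,0.121],"roll": 0},
  {"slide": [-0.001,0,0.121],"roll": 0},
])

```text
t: 25.75
eef_pos: [476.1, -330.7, 71.7]
tcp_rot: [3.14, -0.004, 2.816]
ft_force: [-0.3, -0.3, -0.3]
opening: 0.499
grip_force: 0.0
```

step_arm([
  {"slide": [0,0,0],"roll": 0},
  {"slide": [0,0,0],"roll": 0},
  {"slide": [0,0,0],"roll": 0},
  {"slide": [0,0,0],"roll": 0},
], fingers=0)

```text
t: 26.25
eef_pos: [477.2, -332.8, 74.5]
tcp_rot: [-3.141, 0.001, 2.815]
ft_force: [-0.0, 1.7, 6.9]
opening: 0.23
grip_force: 30.0
```

step_arm([
  {"slide": [0,0,-0.03],"roll": 0},
  {"slide": [0,0,-0.06],"roll": 0},
  {"slide": [0,0,-0.09],"roll": 0},
  {"slide": [0,0,-0.108],"roll": 0},
  {"slide": [0,0,-0.108],"roll": 0},
])

```text
t: 26.88
eef_pos: [477.1, -333.0, 182.7]
tcp_rot: [-3.141, 0.002, 2.815]
ft_force: [-0.2, 0.5, -1.2]
opening: 0.227
grip_force: 30.0
```

step_arm([
  {"slide": [0,0.041,0],"roll": 0},
  {"slide": [0,0.081,0],"roll": 0},
  {"slide": [0,0.122,0],"roll": 0},
  {"slide": [0,0.162,0],"roll": 0},
  {"slide": [0,0.203,0],"roll": 0},
])

```text
t: 27.5
eef_pos: [541.9, -139.1, 180.4]
tcp_rot: [3.141, -0.002, 2.815]
ft_force: [0.5, -0.4, -1.0]
opening: 0.231
grip_force: 30.0
```

step_arm([
  {"slide": [0,0.041,0],"roll": 0},
  {"slide": [0,0.081,0],"roll": 0},
  {"slide": [0,0.122,0],"roll": 0},
  {"slide": [0,0.162,0],"roll": 0},
  {"slide": [0,0.203,0],"roll": 0},
])

```text
t: 28.12
eef_pos: [607.1, 53.0, 180.3]
tcp_rot: [-3.141, -0.002, 2.815]
ft_force: [0.4, -0.0, -1.4]
opening: 0.229
grip_force: 30.0
```

step_arm([
  {"slide": [0,0,0.03],"roll": 0},
  {"slide": [0,0,0.055],"roll": 0},
  {"slide": [0,0,0.06],"roll": 0},
  {"slide": [0,0,0.06],"roll": 0},
])

```text
t: 28.62
eef_pos: [607.2, 51.6, 121.4]
tcp_rot: [-3.141, -0.001, 2.815]
ft_force: [-0.3, -0.0, -1.4]
opening: 0.224
grip_force: 30.0
```

```bash
python3 go.py 606.4,52.4,110
```

```text
at [607.2  51.6 121.4] 2.815 F [-0.3 -0.  -1.4] open 0.224 t 28.6 [-0.02  0.57  1.69  0.    0.88 -1.27]
606.4,52.4,110 slide [0.001, 0.0005, 0.0114] len 11 roll 0.0
```

step_arm([
  {"slide": [0,0,0.004],"roll": 0},
  {"slide": [0,0,0.006],"roll": 0},
  {"slide": [0,0,0.006],"roll": 0},
])

```text
t: 29.0
eef_pos: [607.2, 51.8, 115.8]
tcp_rot: [3.141, 0.0, 2.815]
ft_force: [-0.3, -0.1, -1.1]
opening: 0.231
grip_force: 30.0
```

step_arm([
  {"slide": [0,0,0.0015],"roll": 0},
  {"slide": [0,0,0.0015],"roll": 0},
])

```text
t: 29.25
eef_pos: [607.2, 51.8, 114.1]
tcp_rot: [3.141, 0.0, 2.815]
ft_force: [-0.3, 0.6, -1.2]
opening: 0.23
grip_force: 30.0
```

step_arm([
  {"slide": [0,0,0.0015],"roll": 0},
  {"slide": [0,0,0.0015],"roll": 0},
])

```text
t: 29.5
eef_pos: [607.2, 51.8, 112.5]
tcp_rot: [3.142, -0.0, 2.815]
ft_force: [-0.4, 0.2, -1.9]
opening: 0.23
grip_force: 30.0
```

step_arm([
  {"slide": [0,0,0.0015],"roll": 0},
  {"slide": [0,0,0.0015],"roll": 0},
])

```text
t: 29.75
eef_pos: [607.4, 51.8, 112.2]
tcp_rot: [3.141, 0.001, 2.815]
ft_force: [-2.8, -0.9, 9.2]
opening: 0.229
grip_force: 30.0
```

Contact at 112.3 with a 64.5 mm offset gives 48 mm, so the pad is level. Returning the probe.

step_arm([
  {"slide": [0,0,-0.03],"roll": 0},
  {"slide": [0,0,-0.06],"roll": 0},
  {"slide": [0,-0.05,-0.06],"roll": 0},
  {"slide": [0,-0.1,-0.06],"roll": 0},
  {"slide": [0,-0.15,-0.06],"roll": 0},
])

```text
t: 30.38
eef_pos: [558.5, -91.5, 171.2]
tcp_rot: [3.142, 0.0, 2.815]
ft_force: [0.4, 0.4, -1.4]
opening: 0.23
grip_force: 30.0
```

step_arm([
  {"slide": [0,-0.05,0],"roll": 0},
  {"slide": [0,-0.1,0],"roll": 0},
  {"slide": [0,-0.15,0],"roll": 0},
  {"slide": [0,-0.2,0],"roll": 0},
  {"slide": [0,-0.255,0],"roll": 0},
])

```text
t: 31.0
eef_pos: [476.6, -333.1, 171.2]
tcp_rot: [3.141, 0.0, 2.815]
ft_force: [0.7, -0.5, -1.1]
opening: 0.231
grip_force: 30.0
```

step_arm([
  {"slide": [0,0,0.02],"roll": 0},
  {"slide": [0,0,0.03],"roll": 0},
  {"slide": [0,0,0.03],"roll": 0},
  {"slide": [0,0,0.03],"roll": 0},
])

```text
t: 31.5
eef_pos: [477.7, -331.4, 141.6]
tcp_rot: [-3.141, 0.001, 2.816]
ft_force: [-0.1, -0.6, -1.8]
opening: 0.231
grip_force: 30.0
```

```bash
python3 go.py 477,-332.4,76.5
```

```text
at [ 477.7 -331.4  141.6] 2.816 F [-0.1 -0.6 -1.8] open 0.231 t 31.5 [-0.72  0.51  1.75  0.    0.88 -1.97]
477,-332.4,76.5 slide [0.0003, -0.0012, 0.0651] len 65 roll 0.0
```

step_arm([
  {"slide": [0,-0.001,0.02],"roll": 0},
  {"slide": [0,-0.001,0.04],"roll": 0},
  {"slide": [0,-0.001,0.055],"roll": 0},
  {"slide": [0,-0.001,0.064],"roll": 0},
  {"slide": [0,-0.001,0.066],"roll": 0},
])

```text
t: 32.12
eef_pos: [477.0, -332.6, 74.9]
tcp_rot: [3.141, -0.0, 2.815]
ft_force: [0.0, -0.6, -1.7]
opening: 0.23
grip_force: 30.0
```

step_arm([
  {"slide": [0,0,0.0],"roll": 0},
  {"slide": [0,0,0],"roll": 0},
  {"slide": [0,0,0],"roll": 0},
], fingers=0.55)

```text
t: 32.5
eef_pos: [477.0, -332.9, 75.5]
tcp_rot: [-3.141, 0.001, 2.815]
ft_force: [0.5, 1.0, -0.3]
opening: 0.486
grip_force: 0.0
```

step_arm([
  {"slide": [0,0,-0.04],"roll": 0},
  {"slide": [0,0,-0.08],"roll": 0},
  {"slide": [0,0,-0.12],"roll": 0},
  {"slide": [0,0,-0.12],"roll": 0},
])

```text
t: 33.0
eef_pos: [477.7, -333.4, 198.2]
tcp_rot: [-3.14, 0.005, 2.815]
ft_force: [-0.5, 0.7, -0.3]
opening: 0.549
grip_force: 0.0
```

step_arm([
  {"slide": [0.013,0.05,0],"roll": 0},
  {"slide": [0.026,0.1,0],"roll": 0},
  {"slide": [0.04,0.15,0],"roll": 0},
  {"slide": [0.053,0.2,0],"roll": 0},
  {"slide": [0.066,0.25,0],"roll": 0},
])

```text
t: 33.62
eef_pos: [494.2, -73.1, 194.4]
tcp_rot: [3.142, -0.001, 2.814]
ft_force: [0.3, 0.2, 0.1]
opening: 0.548
grip_force: 0.0
```

```bash
cat > cogs.py <<'E'
from h import *
c=imaging.read_camera("top");p=cloud(c);h=cv2.cvtColor(c["color"],cv2.COLOR_RGB2HSV)
z=p[...,2];ok=c["z_map"]>0
# the white discs (low z, low saturation) give the position; colour tells look-alikes
m=(z>24)&(z<42)&(p[...,1]>120)&(p[...,0]<575)&(p[...,0]>350)&ok
k,l,st,ce=cv2.connectedComponentsWithStats(m.astype(np.uint8))
for i in range(1,k):
    if st[i,4]>40:
        q=p[l==i];t=q[q[:,2]>29]
        near=(np.hypot(p[...,0]-t[:,0].mean(),p[...,1]-t[:,1].mean())<30)&(z<15)&ok
        print("hub",t.mean(0).round(1),"mid",((t.min(0)+t.max(0))/2).round(1),st[i,4],"ring rgb",np.median(c["color"][near],0))
save(c,"top_now.png")
E
python3 cogs.py; python3 go.py
```

```text
hub [528.9 141.4  35.2] mid [531.9 141.2  35.5] 137 ring rgb [166. 122.  66.]
hub [524.7 398.   32.6] mid [524.3 398.7  33.3] 92 ring rgb [148. 133. 107.]
hub [525.8 328.3  32.6] mid [526.2 327.9  32.9] 90 ring rgb [154. 138. 113.]
hub [502.9 493.2  32.7] mid [502.9 493.4  33.4] 96 ring rgb [ 55. 117.  46.]
hub [431.4 400.5  32.9] mid [431.3 401.   33.3] 93 ring rgb [149. 132. 108.]
hub [429.1 201.4  32.7] mid [429.4 201.6  33. ] 87 ring rgb [128.   72.  111.5]
hub [403.2 298.6  32.5] mid [403.3 298.1  33.5] 92 ring rgb [155. 139. 113.]
at [493.8 -68.6 194.4] 2.816 F [-0.7  3.9 -0.7] open 0.551 t 33.7 [-0.27  0.34  1.89  0.    0.92 -1.52]
```

One white cog has been knocked from (445,310) to (403,299); it is re-measured. Four white cogs remain.

```bash
python3 go.py 540,130,194,2.815 526,328,120 526,328,10 526,328,130 615.5,131.9,130 615.5,131.9,58.5 615.5,131.9,130 525,398,110
```

```text
at [493.8 -68.6 194.4] 2.816 F [-0.7  3.9 -0.7] open 0.551 t 33.7 [-0.27  0.34  1.89  0.    0.92 -1.52]
540,130,194,2.815 slide [0.0197, 0.203, 0.0004] len 204 roll 0.001
526,328,120 slide [0.0768, 0.183, 0.074] len 212 roll 0.0
526,328,10 slide [0.0, 0.0, 0.11] len 110 roll 0.0
526,328,130 slide [0.0, 0.0, -0.12] len 120 roll 0.0
615.5,131.9,130 slide [-0.1477, -0.157, -0.0] len 216 roll 0.0
615.5,131.9,58.5 slide [0.0, 0.0, 0.0715] len 72 roll 0.0
615.5,131.9,130 slide [0.0, 0.0, -0.0715] len 72 roll 0.0
525,398,110 slide [0.1711, 0.223, 0.02] len 282 roll 0.0
```

step_arm([
  {"slide": [0.005,0.05,0],"roll": 0},
  {"slide": [0.01,0.1,0],"roll": 0},
  {"slide": [0.015,0.15,0],"roll": 0},
  {"slide": [0.02,0.203,0],"roll": 0},
], fingers=0.42)

```text
t: 34.17
eef_pos: [540.7, 125.4, 194.3]
tcp_rot: [-3.141, -0.001, 2.815]
ft_force: [0.7, 0.0, -0.1]
opening: 0.42
grip_force: 0.0
```

step_arm([
  {"slide": [0.02,0.047,0.02],"roll": 0},
  {"slide": [0.04,0.094,0.04],"roll": 0},
  {"slide": [0.06,0.141,0.06],"roll": 0},
  {"slide": [0.077,0.183,0.074],"roll": 0},
  {"slide": [0.077,0.183,0.074],"roll": 0},
])

```text
t: 34.8
eef_pos: [525.2, 324.1, 118.8]
tcp_rot: [-3.14, -0.002, 2.818]
ft_force: [-0.4, -0.8, -0.6]
opening: 0.419
grip_force: 0.0
```

step_arm([
  {"slide": [0,0,0.03],"roll": 0},
  {"slide": [0,0,0.06],"roll": 0},
  {"slide": [0,0,0.06],"roll": 0},
])

```text
t: 35.17
eef_pos: [525.7, 320.6, 59.2]
tcp_rot: [-3.139, -0.003, 2.814]
ft_force: [0.0, -0.4, 0.8]
opening: 0.421
grip_force: 0.0
```

```bash
python3 go.py 526,328,10,2.815
python3 - <<'E'
from h import *
c=imaging.read_camera("wrist");save(c,"wrist2.png")
E
```

```text
at [525.7 320.6  59.2] 2.814 F [ 0.  -0.4  0.8] open 0.421 t 35.2 [ 0.44  0.66  1.72 -0.    0.76 -0.8 ]
526,328,10,2.815 slide [0.0021, 0.0071, 0.0492] len 50 roll -0.001
```

View pics/wrist2.png

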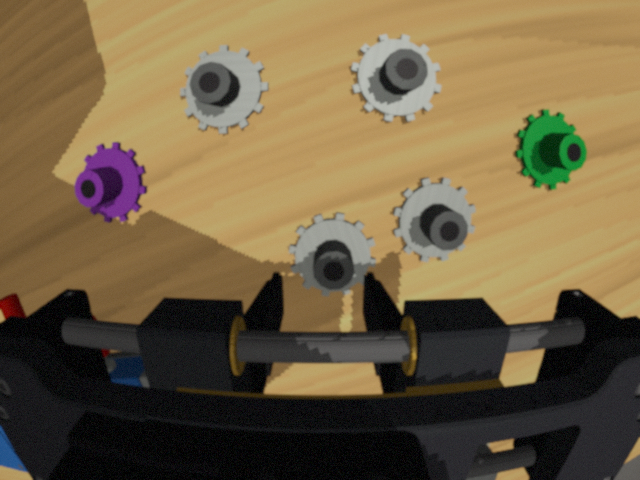

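The wrist view shows the target hub at (333,265), slightly right of centre as computed. The neighbouring cog (435,220) is clear of the right finger.

step_arm([
  {"slide": [0.002,0.007,0.01],"roll": 0},
  {"slide": [0.002,0.007,0.03],"roll": 0},
  {"slide": [0.002,0.007,0.048],"roll": 0},
  {"slide": [0.002,0.007,0.048],"roll": 0},
])

```text
t: 35.72
eef_pos: [526.5, 329.1, 12.1]
tcp_rot: [-3.14, -0.001, 2.815]
ft_force: [0.5, -1.1, 1.3]
opening: 0.42
grip_force: 0.0
```

step_arm([
  {"slide": [0,0,0],"roll": 0},
  {"slide": [0,0,0],"roll": 0},
  {"slide": [0,0,0],"roll": 0},
  {"slide": [0,0,0],"roll": 0},
], fingers=0)

```text
t: 36.22
eef_pos: [527.3, 329.3, 13.8]
tcp_rot: [3.141, 0.001, 2.815]
ft_force: [-0.3, -0.5, 5.6]
opening: 0.248
grip_force: 30.0
```

step_arm([
  {"slide": [0,0,-0.03],"roll": 0},
  {"slide": [0,0,-0.075],"roll": 0},
  {"slide": [0,0,-0.12],"roll": 0},
  {"slide": [0,0,-0.12],"roll": 0},
])

```text
t: 36.72
eef_pos: [528.2, 329.8, 136.4]
tcp_rot: [3.137, 0.004, 2.815]
ft_force: [-0.2, -0.3, -2.1]
opening: 0.245
grip_force: 30.0
```

step_arm([
  {"slide": [-0.037,-0.039,0],"roll": 0},
  {"slide": [-0.074,-0.079,0],"roll": 0},
  {"slide": [-0.111,-0.118,0],"roll": 0},
  {"slide": [-0.148,-0.157,0],"roll": 0},
  {"slide": [-0.148,-0.157,0],"roll": 0},
])

```text
t: 37.35
eef_pos: [617.5, 129.7, 131.5]
tcp_rot: [-3.141, -0.001, 2.811]
ft_force: [-0.1, 0.8, -1.6]
opening: 0.247
grip_force: 30.0
```

```bash
python3 go.py 615.5,131.9,59,2.815
```

```text
at [617.5 129.7 131.5] 2.811 F [-0.1  0.8 -1.6] open 0.247 t 37.4 [ 0.1   0.59  1.63 -0.    0.93 -1.14]
615.5,131.9,59,2.815 slide [0.0026, 0.0014, 0.0725] len 73 roll -0.004
```

step_arm([
  {"slide": [0.002,0.001,0.025],"roll": 0},
  {"slide": [0.002,0.001,0.05],"roll": 0},
  {"slide": [0.002,0.001,0.063],"roll": 0},
  {"slide": [0.002,0.001,0.067],"roll": 0},
  {"slide": [0.002,0.001,0.067],"roll": 0},
])

```text
t: 37.98
eef_pos: [615.3, 134.9, 66.3]
tcp_rot: [3.141, 0.0, 2.815]
ft_force: [-0.8, 0.6, -1.0]
opening: 0.247
grip_force: 30.0
```

step_arm([
  {"slide": [0,0,0.0015],"roll": 0},
  {"slide": [0,0,0.0015],"roll": 0},
])

```text
t: 38.22
eef_pos: [615.4, 134.6, 65.1]
tcp_rot: [3.141, 0.001, 2.815]
ft_force: [-0.5, 0.2, -2.2]
opening: 0.242
grip_force: 30.0
```

```bash
python3 go.py 615.5,131.9,62,2.815
```

```text
at [615.4 134.6  65.1] 2.815 F [-0.5  0.2 -2.2] open 0.242 t 38.2 [ 0.11  0.67  1.68  0.    0.79 -1.13]
615.5,131.9,62,2.815 slide [-0.001, -0.0025, 0.0031] len 4 roll -0.0
```

step_arm([
  {"slide": [-0.001,-0.0025,0.0015],"roll": 0},
  {"slide": [-0.001,-0.0025,0.003],"roll": 0},
  {"slide": [-0.001,-0.0025,0.003],"roll": 0},
])

```text
t: 38.6
eef_pos: [615.5, 131.7, 61.8]
tcp_rot: [3.142, 0.0, 2.815]
ft_force: [-1.3, -2.2, 1.5]
opening: 0.247
grip_force: 30.0
```

step_arm([
  {"slide": [0,0,0.001],"roll": 0},
  {"slide": [0,0,0.001],"roll": 0},
])

```text
t: 38.85
eef_pos: [615.5, 131.7, 61.7]
tcp_rot: [3.141, 0.001, 2.815]
ft_force: [-4.0, -1.7, 10.7]
opening: 0.243
grip_force: 30.0
```

step_arm([
  {"slide": [0,0,0],"roll": 0},
  {"slide": [0,0,0],"roll": 0},
  {"slide": [0,0,0],"roll": 0},
], fingers=0.42)

```text
t: 39.22
eef_pos: [615.3, 132.0, 60.4]
tcp_rot: [3.142, -0.0, 2.815]
ft_force: [0.4, -0.2, -1.0]
opening: 0.416
grip_force: 0.0
```

step_arm([
  {"slide": [0,0,-0.03],"roll": 0},
  {"slide": [0,0,-0.07],"roll": 0},
  {"slide": [0,0,-0.07],"roll": 0},
])

```text
t: 39.6
eef_pos: [616.6, 132.1, 133.3]
tcp_rot: [3.139, 0.004, 2.815]
ft_force: [0.3, 0.4, -0.6]
opening: 0.419
grip_force: 0.0
```

step_arm([
  {"slide": [0.034,0.045,0],"roll": 0},
  {"slide": [0.068,0.089,0],"roll": 0},
  {"slide": [0.103,0.134,0],"roll": 0},
  {"slide": [0.137,0.178,0],"roll": 0},
  {"slide": [0.171,0.223,0],"roll": 0},
])

```text
t: 40.22
eef_pos: [523.9, 399.5, 129.5]
tcp_rot: [-3.141, -0.001, 2.815]
ft_force: [0.5, -0.5, -0.1]
opening: 0.423
grip_force: 0.0
```

step_arm([
  {"slide": [0,0,0.035],"roll": 0},
  {"slide": [0,0,0.07],"roll": 0},
  {"slide": [0,0,0.07],"roll": 0},
  {"slide": [0,0,0.07],"roll": 0},
])

```text
t: 40.72
eef_pos: [525.4, 398.1, 61.3]
tcp_rot: [3.141, 0.0, 2.815]
ft_force: [-0.2, -0.2, 0.1]
opening: 0.418
grip_force: 0.0
```

```bash
python3 cogs.py; python3 go.py 525,398.3,11,2.815
```

```text
hub [528.9 141.   35.6] mid [533.  137.7  35.6] 141 ring rgb [116.   87.5  50. ]
hub [431.4 400.8  32.5] mid [431.3 401.1  32.7] 93 ring rgb [142. 130. 107.]
hub [429.2 201.5  32.8] mid [429.4 201.4  33. ] 86 ring rgb [64. 35. 56.]
hub [403.4 298.5  32.7] mid [403.6 298.9  32.7] 89 ring rgb [150. 135. 111.]
at [525.6 398.2  61.8] 2.814 F [ 0.6  0.7 -0.3] open 0.42 t 40.8 [ 0.55  0.71  1.6   0.    0.83 -0.7 ]
525,398.3,11,2.815 slide [0.0006, -0.0001, 0.0508] len 51 roll -0.001
```

step_arm([
  {"slide": [0,0,0.02],"roll": 0},
  {"slide": [0,0,0.04],"roll": 0},
  {"slide": [0,0,0.05],"roll": 0},
  {"slide": [0,0,0.05],"roll": 0},
])

```text
t: 41.28
eef_pos: [524.6, 397.7, 9.4]
tcp_rot: [-3.14, -0.001, 2.815]
ft_force: [-0.8, 0.2, -0.3]
opening: 0.424
grip_force: 0.0
```

step_arm([
  {"slide": [0,0,0],"roll": 0},
  {"slide": [0,0,0],"roll": 0},
  {"slide": [0,0,0],"roll": 0},
  {"slide": [0,0,0],"roll": 0},
], fingers=0)

```text
t: 41.78
eef_pos: [525.2, 398.1, 11.2]
tcp_rot: [3.141, 0.0, 2.815]
ft_force: [0.5, 0.1, 3.3]
opening: 0.242
grip_force: 30.0
```

step_arm([
  {"slide": [0,0,-0.03],"roll": 0},
  {"slide": [0,0,-0.075],"roll": 0},
  {"slide": [0,0,-0.13],"roll": 0},
  {"slide": [0,0,-0.13],"roll": 0},
])

```text
t: 42.28
eef_pos: [526.3, 398.9, 144.8]
tcp_rot: [3.136, 0.004, 2.815]
ft_force: [0.2, 0.6, -2.3]
opening: 0.248
grip_force: 30.0
```

step_arm([
  {"slide": [-0.024,-0.038,0],"roll": 0},
  {"slide": [-0.047,-0.075,0],"roll": 0},
  {"slide": [-0.071,-0.113,0],"roll": 0},
  {"slide": [-0.094,-0.151,0],"roll": 0},
])

```text
t: 42.78
eef_pos: [565.2, 223.3, 139.2]
tcp_rot: [-3.141, -0.002, 2.815]
ft_force: [0.1, 0.2, -1.3]
opening: 0.243
grip_force: 30.0
```

step_arm([
  {"slide": [-0.024,-0.038,0],"roll": 0},
  {"slide": [-0.047,-0.075,0],"roll": 0},
  {"slide": [-0.071,-0.113,0],"roll": 0},
  {"slide": [-0.094,-0.151,0],"roll": 0},
  {"slide": [-0.094,-0.151,0],"roll": 0},
])

```text
t: 43.4
eef_pos: [606.0, 49.0, 139.2]
tcp_rot: [-3.141, -0.002, 2.811]
ft_force: [-0.0, 0.2, -2.3]
opening: 0.243
grip_force: 30.0
```

step_arm([
  {"slide": [0,0,0.03],"roll": 0},
  {"slide": [0,0,0.06],"roll": 0},
  {"slide": [0,0,0.06],"roll": 0},
  {"slide": [0,0,0.06],"roll": 0},
])

```text
t: 43.9
eef_pos: [606.2, 52.2, 81.1]
tcp_rot: [3.141, 0.0, 2.815]
ft_force: [0.1, 0.3, -2.5]
opening: 0.244
grip_force: 30.0
```

```bash
python3 go.py 606.4,52.4,63,2.815
```

```text
at [606.2  52.2  81.1] 2.815 F [ 0.1  0.3 -2.5] open 0.244 t 43.9 [-0.02  0.62  1.73  0.    0.79 -1.27]
606.4,52.4,63,2.815 slide [-0.0001, 0.0002, 0.0181] len 18 roll 0.0
```

step_arm([
  {"slide": [0,0,0.01],"roll": 0},
  {"slide": [0,0,0.017],"roll": 0},
  {"slide": [0,0,0.02],"roll": 0},
  {"slide": [0,0,0.022],"roll": 0},
  {"slide": [0,0,0.0225],"roll": 0},
])

```text
t: 44.52
eef_pos: [606.1, 51.6, 59.1]
tcp_rot: [3.141, 0.0, 2.815]
ft_force: [-4.7, 0.3, 11.5]
opening: 0.244
grip_force: 30.0
```

step_arm([
  {"slide": [0,0,0],"roll": 0},
  {"slide": [0,0,0],"roll": 0},
  {"slide": [0,0,0],"roll": 0},
], fingers=0.42)

```text
t: 44.9
eef_pos: [606.2, 51.6, 58.1]
tcp_rot: [3.141, 0.0, 2.815]
ft_force: [0.0, -0.5, 0.5]
opening: 0.417
grip_force: 0.0
```

step_arm([
  {"slide": [0,0,-0.03],"roll": 0},
  {"slide": [0,0,-0.075],"roll": 0},
  {"slide": [0,0,-0.075],"roll": 0},
  {"slide": [0,0,-0.075],"roll": 0},
])

```text
t: 45.4
eef_pos: [605.8, 51.6, 132.7]
tcp_rot: [-3.142, -0.0, 2.815]
ft_force: [0.5, 0.8, 0.0]
opening: 0.42
grip_force: 0.0
```

step_arm([
  {"slide": [0.035,0.034,0],"roll": 0},
  {"slide": [0.07,0.069,0],"roll": 0},
  {"slide": [0.104,0.103,0],"roll": 0},
  {"slide": [0.139,0.137,0],"roll": 0},
])

```text
t: 45.9
eef_pos: [517.2, 227.1, 131.8]
tcp_rot: [-3.14, -0.002, 2.815]
ft_force: [-0.2, -1.1, 0.2]
opening: 0.42
grip_force: 0.0
```

step_arm([
  {"slide": [0.035,0.034,0],"roll": 0},
  {"slide": [0.07,0.069,0],"roll": 0},
  {"slide": [0.104,0.103,0],"roll": 0},
  {"slide": [0.139,0.137,0],"roll": 0},
  {"slide": [0.139,0.137,0],"roll": 0},
])

```text
t: 46.52
eef_pos: [428.8, 402.4, 131.7]
tcp_rot: [-3.14, -0.001, 2.818]
ft_force: [0.5, 0.8, -0.1]
opening: 0.42
grip_force: 0.0
```

step_arm([
  {"slide": [0,0,0.035],"roll": 0},
  {"slide": [0,0,0.07],"roll": 0},
  {"slide": [0,0,0.07],"roll": 0},
  {"slide": [0,0,0.07],"roll": 0},
])

```text
t: 47.02
eef_pos: [431.3, 400.1, 63.7]
tcp_rot: [3.141, 0.0, 2.814]
ft_force: [0.3, 0.4, 0.0]
opening: 0.422
grip_force: 0.0
```

```bash
python3 cogs.py; python3 go.py 431.4,400.8,11,2.815
```

```text
hub [529.4 141.2  35.2] mid [533.  140.1  35.4] 145 ring rgb [158. 116.  62.]
hub [502.9 493.   32.9] mid [503.  493.6  33.7] 95 ring rgb [ 50.5 111.   43. ]
hub [429.1 201.4  32.8] mid [429.5 201.1  33.5] 87 ring rgb [62. 33. 54.]
hub [403.3 298.6  32.5] mid [403.5 299.3  32.7] 89 ring rgb [73. 66. 56.]
at [431.4 400.3  64.2] 2.814 F [ 0.6 -0.7  0.9] open 0.418 t 47.1 [ 0.64  0.63  1.79  0.    0.72 -0.61]
431.4,400.8,11,2.815 slide [0.0002, 0.0004, 0.0532] len 53 roll -0.001
```

step_arm([
  {"slide": [0,0,0.02],"roll": 0},
  {"slide": [0,0,0.04],"roll": 0},
  {"slide": [0,0,0.053],"roll": 0},
  {"slide": [0,0,0.053],"roll": 0},
])

```text
t: 47.58
eef_pos: [430.8, 400.3, 10.2]
tcp_rot: [-3.141, -0.0, 2.815]
ft_force: [0.4, -0.0, -0.5]
opening: 0.419
grip_force: 0.0
```

step_arm([
  {"slide": [0,0,0],"roll": 0},
  {"slide": [0,0,0],"roll": 0},
  {"slide": [0,0,0],"roll": 0},
  {"slide": [0,0,0],"roll": 0},
], fingers=0)

```text
t: 48.08
eef_pos: [431.0, 400.6, 10.8]
tcp_rot: [3.141, 0.001, 2.815]
ft_force: [-1.0, -1.2, 7.0]
opening: 0.246
grip_force: 30.0
```

step_arm([
  {"slide": [0,0,-0.03],"roll": 0},
  {"slide": [0,0,-0.075],"roll": 0},
  {"slide": [0,0,-0.13],"roll": 0},
  {"slide": [0,0,-0.13],"roll": 0},
])

```text
t: 48.58
eef_pos: [431.9, 401.4, 143.9]
tcp_rot: [3.136, 0.004, 2.815]
ft_force: [0.1, -0.5, -2.0]
opening: 0.247
grip_force: 30.0
```

step_arm([
  {"slide": [-0.029,-0.035,0],"roll": 0},
  {"slide": [-0.059,-0.07,0],"roll": 0},
  {"slide": [-0.088,-0.106,0],"roll": 0},
  {"slide": [-0.118,-0.141,0],"roll": 0},
  {"slide": [-0.147,-0.176,0],"roll": 0},
])

```text
t: 49.2
eef_pos: [513.4, 184.9, 138.9]
tcp_rot: [-3.141, -0.002, 2.815]
ft_force: [0.1, 0.6, -1.8]
opening: 0.246
grip_force: 30.0
```

step_arm([
  {"slide": [-0.029,-0.035,0],"roll": 0},
  {"slide": [-0.059,-0.07,0],"roll": 0},
  {"slide": [-0.088,-0.106,0],"roll": 0},
  {"slide": [-0.118,-0.141,0],"roll": 0},
  {"slide": [-0.147,-0.176,0],"roll": 0},
])

```text
t: 49.82
eef_pos: [596.1, -28.8, 138.7]
tcp_rot: [-3.141, -0.002, 2.815]
ft_force: [0.2, 0.6, -1.2]
opening: 0.246
grip_force: 30.0
```

step_arm([
  {"slide": [0,0,0.0],"roll": 0},
  {"slide": [0,0,0.03],"roll": 0},
  {"slide": [0,0,0.06],"roll": 0},
  {"slide": [0,0,0.06],"roll": 0},
  {"slide": [0,0,0.06],"roll": 0},
])

```text
t: 50.45
eef_pos: [596.3, -26.9, 80.6]
tcp_rot: [3.141, 0.0, 2.815]
ft_force: [-0.8, -0.2, -1.9]
opening: 0.247
grip_force: 30.0
```

```bash
python3 go.py 597.3,-27,63,2.815
```

```text
at [596.3 -26.9  80.6] 2.815 F [-0.8 -0.2 -1.9] open 0.247 t 50.5 [-0.16  0.61  1.76  0.    0.77 -1.4 ]
597.3,-27,63,2.815 slide [-0.0009, 0.0002, 0.0176] len 18 roll 0.0
```

step_arm([
  {"slide": [-0.001,0,0.01],"roll": 0},
  {"slide": [-0.001,0,0.017],"roll": 0},
  {"slide": [-0.001,0,0.02],"roll": 0},
  {"slide": [-0.001,0,0.022],"roll": 0},
  {"slide": [-0.001,0,0.0225],"roll": 0},
])

```text
t: 51.08
eef_pos: [597.2, -27.7, 58.8]
tcp_rot: [3.141, 0.0, 2.815]
ft_force: [-5.6, 1.2, 14.1]
opening: 0.248
grip_force: 30.0
```

step_arm([
  {"slide": [0,0,0],"roll": 0},
  {"slide": [0,0,0],"roll": 0},
  {"slide": [0,0,0],"roll": 0},
], fingers=0.42)

```text
t: 51.45
eef_pos: [597.2, -27.7, 57.6]
tcp_rot: [3.141, 0.0, 2.815]
ft_force: [0.5, 0.7, 0.5]
opening: 0.412
grip_force: 0.0
```

step_arm([
  {"slide": [0,0,-0.03],"roll": 0},
  {"slide": [0,0,-0.075],"roll": 0},
  {"slide": [0,0,-0.075],"roll": 0},
  {"slide": [0,0,-0.075],"roll": 0},
])

```text
t: 51.95
eef_pos: [596.9, -27.6, 132.2]
tcp_rot: [3.142, -0.0, 2.815]
ft_force: [-0.2, -0.5, 0.7]
opening: 0.42
grip_force: 0.0
```

step_arm([
  {"slide": [0.036,0.031,0],"roll": 0},
  {"slide": [0.072,0.062,0],"roll": 0},
  {"slide": [0.108,0.092,0],"roll": 0},
  {"slide": [0.144,0.123,0],"roll": 0},
])

```text
t: 52.45
eef_pos: [498.8, 136.0, 131.4]
tcp_rot: [-3.141, -0.002, 2.814]
ft_force: [0.8, 0.1, 0.1]
opening: 0.418
grip_force: 0.0
```

step_arm([
  {"slide": [0.036,0.031,0],"roll": 0},
  {"slide": [0.072,0.062,0],"roll": 0},
  {"slide": [0.108,0.092,0],"roll": 0},
  {"slide": [0.144,0.123,0],"roll": 0},
  {"slide": [0.144,0.123,0],"roll": 0},
])

```text
t: 53.08
eef_pos: [401.4, 299.4, 131.5]
tcp_rot: [-3.14, -0.002, 2.819]
ft_force: [0.6, -0.3, 0.7]
opening: 0.419
grip_force: 0.0
```

step_arm([
  {"slide": [0,0,0.035],"roll": 0},
  {"slide": [0,0,0.07],"roll": 0},
  {"slide": [0,0,0.07],"roll": 0},
  {"slide": [0,0,0.07],"roll": 0},
])

```text
t: 53.58
eef_pos: [403.8, 297.4, 63.1]
tcp_rot: [-3.142, -0.0, 2.814]
ft_force: [-0.8, 0.6, 0.2]
opening: 0.422
grip_force: 0.0
```

```bash
python3 go.py 403.4,298.7,11,2.815
```

```text
at [403.8 297.4  63.1] 2.814 F [-0.8  0.6  0.2] open 0.422 t 53.6 [ 0.5   0.54  2.    0.    0.6  -0.74]
403.4,298.7,11,2.815 slide [0.0008, 0.0011, 0.0521] len 52 roll -0.001
```

step_arm([
  {"slide": [0.001,0.001,0.02],"roll": 0},
  {"slide": [0.001,0.001,0.04],"roll": 0},
  {"slide": [0.001,0.001,0.052],"roll": 0},
  {"slide": [0.001,0.001,0.052],"roll": 0},
])

```text
t: 54.08
eef_pos: [402.9, 298.9, 10.8]
tcp_rot: [-3.142, -0.0, 2.815]
ft_force: [0.5, -0.5, -0.0]
opening: 0.42
grip_force: 0.0
```

step_arm([
  {"slide": [0,0,0],"roll": 0},
  {"slide": [0,0,0],"roll": 0},
  {"slide": [0,0,0],"roll": 0},
  {"slide": [0,0,0],"roll": 0},
], fingers=0)

```text
t: 54.58
eef_pos: [403.0, 299.2, 11.3]
tcp_rot: [3.141, 0.001, 2.815]
ft_force: [-0.0, -1.0, 6.2]
opening: 0.244
grip_force: 30.0
```

step_arm([
  {"slide": [0,0,-0.03],"roll": 0},
  {"slide": [0,0,-0.075],"roll": 0},
  {"slide": [0,0,-0.13],"roll": 0},
  {"slide": [0,0,-0.13],"roll": 0},
])

```text
t: 55.08
eef_pos: [404.0, 299.8, 144.1]
tcp_rot: [3.136, 0.005, 2.815]
ft_force: [-0.3, 0.2, -1.4]
opening: 0.245
grip_force: 30.0
```

step_arm([
  {"slide": [-0.03,-0.032,0],"roll": 0},
  {"slide": [-0.061,-0.065,0],"roll": 0},
  {"slide": [-0.091,-0.097,0],"roll": 0},
  {"slide": [-0.122,-0.13,0],"roll": 0},
  {"slide": [-0.152,-0.162,0],"roll": 0},
])

```text
t: 55.7
eef_pos: [494.7, 95.3, 139.6]
tcp_rot: [-3.141, -0.001, 2.815]
ft_force: [0.7, 0.0, -1.2]
opening: 0.248
grip_force: 30.0
```

step_arm([
  {"slide": [-0.03,-0.032,0],"roll": 0},
  {"slide": [-0.061,-0.065,0],"roll": 0},
  {"slide": [-0.091,-0.097,0],"roll": 0},
  {"slide": [-0.122,-0.13,0],"roll": 0},
  {"slide": [-0.153,-0.162,0],"roll": 0},
])

```text
t: 56.32
eef_pos: [587.6, -107.1, 139.2]
tcp_rot: [3.142, -0.002, 2.815]
ft_force: [0.7, 0.7, -0.4]
opening: 0.244
grip_force: 30.0
```

step_arm([
  {"slide": [0,0,0.0],"roll": 0},
  {"slide": [0,0,0.03],"roll": 0},
  {"slide": [0,0,0.06],"roll": 0},
  {"slide": [0,0,0.06],"roll": 0},
  {"slide": [0,0,0.06],"roll": 0},
])

```text
t: 56.95
eef_pos: [587.7, -105.2, 81.2]
tcp_rot: [3.141, 0.0, 2.815]
ft_force: [0.2, -0.6, -0.9]
opening: 0.242
grip_force: 30.0
```

```bash
python3 go.py 588.2,-106.5,58,2.815
```

```text
at [ 587.7 -105.2   81.2] 2.815 F [ 0.2 -0.6 -0.9] open 0.242 t 57.0 [-0.29  0.61  1.76  0.    0.77 -1.53]
588.2,-106.5,58,2.815 slide [-0.0009, -0.001, 0.0232] len 23 roll 0.0
```

step_arm([
  {"slide": [-0.001,-0.001,0.01],"roll": 0},
  {"slide": [-0.001,-0.001,0.017],"roll": 0},
  {"slide": [-0.001,-0.001,0.02],"roll": 0},
  {"slide": [-0.001,-0.001,0.022],"roll": 0},
  {"slide": [-0.001,-0.001,0.023],"roll": 0},
])

```text
t: 57.58
eef_pos: [588.3, -107.0, 59.1]
tcp_rot: [3.142, 0.001, 2.815]
ft_force: [-8.2, 1.4, 23.9]
opening: 0.246
grip_force: 30.0
```

step_arm([
  {"slide": [0,0,0],"roll": 0},
  {"slide": [0,0,0],"roll": 0},
  {"slide": [0,0,0],"roll": 0},
], fingers=0.42)

```text
t: 57.95
eef_pos: [588.2, -107.0, 57.5]
tcp_rot: [3.141, -0.0, 2.815]
ft_force: [-0.3, 0.2, 0.6]
opening: 0.416
grip_force: 0.0
```

step_arm([
  {"slide": [0,0,-0.03],"roll": 0},
  {"slide": [0,0,-0.085],"roll": 0},
  {"slide": [0,0,-0.12],"roll": 0},
  {"slide": [0,0,-0.12],"roll": 0},
])

```text
t: 58.45
eef_pos: [589.2, -107.3, 180.1]
tcp_rot: [3.141, 0.005, 2.815]
ft_force: [-0.8, -0.8, -0.7]
opening: 0.421
grip_force: 0.0
```

step_arm([
  {"slide": [0.03,0.032,0],"roll": 0},
  {"slide": [0.061,0.065,0],"roll": 0},
  {"slide": [0.091,0.097,0],"roll": 0},
  {"slide": [0.122,0.13,0],"roll": 0},
  {"slide": [0.152,0.162,0],"roll": 0},
])

```text
t: 59.08
eef_pos: [495.1, 96.3, 176.4]
tcp_rot: [-3.141, -0.002, 2.815]
ft_force: [-0.2, 0.3, 0.2]
opening: 0.422
grip_force: 0.0
```

step_arm([
  {"slide": [0.03,0.04,0],"roll": 0},
  {"slide": [0.061,0.08,0],"roll": 0},
  {"slide": [0.091,0.12,0],"roll": 0},
  {"slide": [0.122,0.16,0],"roll": 0},
  {"slide": [0.14,0.21,0],"roll": 0},
])

```text
t: 59.7
eef_pos: [429.7, 340.2, 176.6]
tcp_rot: [-3.14, -0.001, 2.815]
ft_force: [0.4, 0.2, 0.3]
opening: 0.42
grip_force: 0.0
```

step_arm([
  {"slide": [0.03,0.04,0],"roll": 0},
  {"slide": [0.045,0.07,0],"roll": 0},
  {"slide": [0.045,0.07,0],"roll": 0},
  {"slide": [0.045,0.07,0],"roll": 0},
])

```text
t: 60.2
eef_pos: [410.7, 419.0, 176.6]
tcp_rot: [-3.14, -0.001, 2.815]
ft_force: [-0.7, -0.8, -0.4]
opening: 0.419
grip_force: 0.0
```

Run:
```python
from h import *
c=imaging.read_camera("top");save(c,"top2.png",(220,180,520,330),2.5)
p=cloud(c);z=p[...,2];ok=c["z_map"]>0
m=(z>70)&(z<92)&(p[...,0]>540)&(abs(p[...,1])<220)&ok
k,l,st,ce=cv2.connectedComponentsWithStats(m.astype(np.uint8))
for i in range(1,k):
    if st[i,4]>15: print("hub",p[l==i].mean(0).round(1),st[i,4])
h=cv2.cvtColor(c["color"],cv2.COLOR_RGB2HSV);H,S,V=h[...,0],h[...,1],h[...,2]
m=(((H<8)|(H>172))&(S>130)&(V>40)&ok).astype(np.uint8)
k,l,st,ce=cv2.connectedComponentsWithStats(m)
for i in range(1,k):
    if st[i,4]>20: print("red",ce[i].round(1),np.median(p[l==i],0).round(1))
m=(H>18)&(H<35)&(S>130)&(z>106)&(z<116)&(abs(p[...,1]+330)<50)
print("probe",np.mean(p[m],0))
c=imaging.read_camera("scene");save(c,"scene2.png",(100,160,420,340),2.4)
```

```text
hub [614.2 133.4  80.4] 94
hub [605.5  53.3  80.2] 92
hub [597.2 -25.6  80.2] 90
hub [ 588.6 -104.9   80.1] 97
red [548.  219.7] [ 613.  -438.7  179.6]
red [261.9 266.9] [524. 140.  36.]
red [331.  274.1] [507.  -17.7  35.5]
red [365.6 277.7] [497.7 -96.8  35. ]
red [400.4 281.6] [ 489.1 -174.5   35.2]
red [294.9 283.7] [484.8  64.5  35.7]
probe [ 476.66464236 -329.63809732  110.8436155 ]
```

View pics/top2.png

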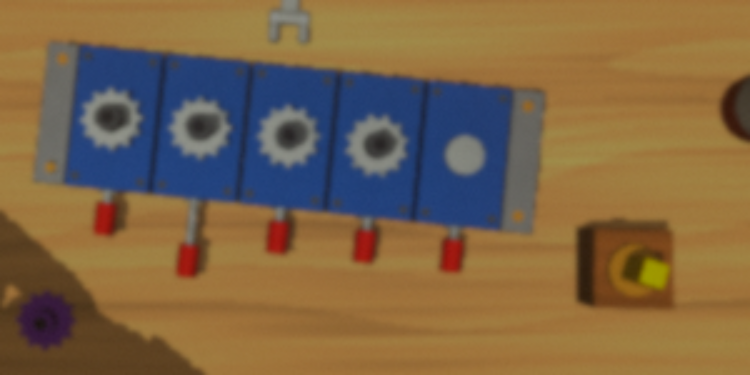

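View pics/scene2.png

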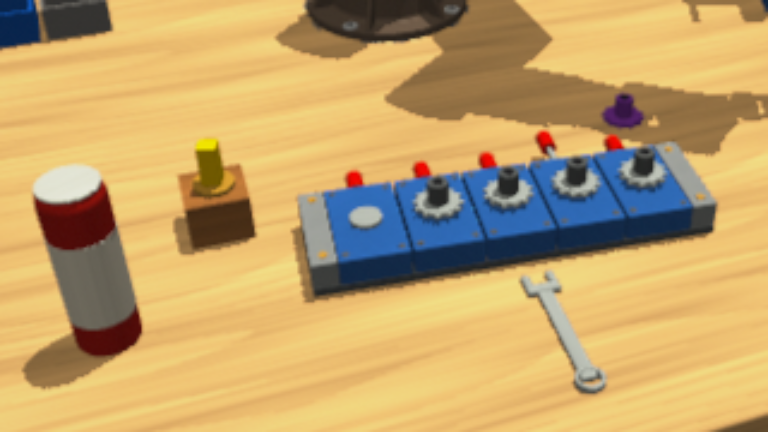

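Both views show all four cogs centred on seats 1–4, knob 2 fully out, the other knobs home and the probe upright in its stand.

```bash
python3 -c "
from cell import env
print(env.job_done())"
```

```text
the job is handed in; nothing more can be done
None
```

The job is handed in: the high pad was seat 2, its knob is out to the stop and the pad checked level at 48 mm, the probe is back upright in its stand, and all four steel sprocket blanks sit within about 2 mm of centre on seats 1–4; the hand-in returned no verdict.

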